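Lever the kitchen bench scale up onto its prop

TASK

Take the pry bar from its rest, slip its toe under the front lip of the heavy bench scale, and lever the scale up over the rubber-topped fulcrum block just until the yellow spring prop swings upright under the lip, without jamming the scale hard against the red stops and without touching the scale with the robot. Then let the scale down gently on the prop, draw the bar out and lay it back across both strips of its rest. Leave the bowl standing on the scale and the other things alone.

Things in the scene. Friction and masses are not known exactly. Their poses are not given: they have to be found in the camera images.
- bar: Loose dark steel pry bar, 0.33 kg, blue grip. x runs along the bar to the toe, z up as it lies. Origin: mid grip, on the shaft's underside plane. Shaft 16 mm wide, 12 thick (z 0 to 12), x -30 to 265; grip 22 wide, z -2 to 14, x -40 to 40. At x = 265 it bends up 0.36 rad into a flat toe 50 mm long, 24 wide, 6 thick. Balance point about x = 115. Starts lying on its rest's strips
- grip (a point): middle of the bar's blue grip (bar x 0, y 0, z 6)
- toe (a point): underside of the bar's toe at its very end (bar x 312, y 0, z 18); the toe's upper side is 6 mm above
- scale: Heavy loose bench scale, 2.4 to 6.9 kg (not known beforehand): teal base 235 mm deep, 200 wide, steel platform, grey display at the rear. Origin: on the table under the middle of the front lip's edge; x points from the lip into the scale, z up. It tips about its rear feet, 229 mm behind the lip edge, between brackets and a cleat that keep it from sliding away
- lip (a point): middle of the lower edge of the scale's front lip, 44 mm above the table at the start. The space under the lip is 50 mm deep (scale x 0 to 50); the bar goes in midway between the prop's two legs, which leave 92 mm
- fulcrum: Fixed wooden fulcrum block, 50 x 64 mm, before the lip; origin on the table under its centre, 69 to 87 mm before the lip edge, axes as the scale's. A rubber ridge of 10 mm radius crosses it along y: axis 35 mm, top 45 mm above the table. Cheeks either side, 36 mm apart, stand 55 mm high. The rubber sinks 1 mm for each 5.5 N on it, so some 3 to 9 mm under the scale
- bail (a joint): angle of the yellow sprung prop: two 8 mm legs 100 mm apart on an axle 17 mm behind the lip edge (top of axle 8 mm above the table). About 0.1 to 0.25 rad at the start, leaning on the lip; 0.70 is upright, 0.73 its end. It swings under the lip by itself once the lip edge is raised about 16 mm, and then carries the lip about 60 mm above the table
- stops: two red stop pads on fixed steel brackets over the scale's front ears; the ears meet them when the lip edge is raised about 18 mm, where the force to lever rises sharply. Only light contact is allowed (under 12 N in all). Origin: on the table 45 mm before the lip edge, axes as the scale's
- rest: fixed bar rest: white board 230 x 120 x 12 mm with two wooden strips along y, 22 mm wide, centred at x = -60 and +60, tops 34 mm above the table. Origin: on the table under the board's centre. The bar starts across both strips, its grip's middle about 125 mm to the -x side, toe towards +x
- bowl: aluminium bowl, 124 mm wide, 50 mm high, standing on the scale's platform; origin under its centre
- tub: white tub, bystander, 84 mm wide, 100 mm high
- mug: blue mug, bystander, 85 mm high
- salt: glass jar with red cap, bystander, 110 mm high
- pan: small aluminium pot, bystander, 150 mm wide, 75 mm high
- spoon: wooden spoon lying on the table, bystander
- carton: cardboard box, bystander, 100 x 70 x 50 mm
- seat: the fixed steel hold of the scale: a cleat behind it and two brackets at its front corners; it carries the red stops and the yellow prop. Origin and axes as the red stops'. Set the scale down gently on it
Not all that is in view belongs to the job. Leave any green look-alike of the bowl alone. There is more than one size of the fulcrum; the one meant has the size given above.

How it is judged:
On the way, in this order (a step that is already met when the one before it is completed fails the run):
1. the scale is lifted by the bar: toe under the lip, shaft bearing on the fulcrum block, the lip raised by more than 8 mm (contact force between bar and scale above 6 N and contact force between bar and fulcrum above 6 N and height (world z) of lip above 0.052 m), for 0.1 s.
2. the prop stands upright under the lip and carries the scale, the bar no longer does (value of joint bail above 0.6 rad and contact force between scale and seat above 8 N and contact force between bar and scale below 2 N), for 0.2 s.
At the end, for the whole second after the job is handed in: The prop is upright (joint above 0.60 rad) under the lip, the lip 55 to 64 mm above the table and the scale still; the bar lies at rest across both strips of its rest, level within 0.08 rad, its grip's middle 35 to 46 mm above the table, clear of the scale; the bowl stands upright on the platform (value of joint bail above 0.6 rad and height (world z) of lip between 0.055 and 0.064 m and linear speed of scale below 0.01 m/s and contact force between bar and scale below 0.1 N and contact force between bar and rest above 1 N and z of grip in the frame of rest between 0.035 and 0.046 m and angle between bar's own z axis and vertical below 0.08 rad and linear speed of bar below 0.02 m/s and horizontal distance between bowl and scale below 0.14 m and angle between bowl's own z axis and vertical below 0.2 rad); the robot touches nothing.
It fails at once if the scale is jammed against the red stops with more than 12 N (contact force between scale and stops above 12 N).
It fails at once if the scale is dropped or jerked (turning faster than 0.5 rad/s, about 110 mm/s at its lip) (angular speed of scale above 0.5 rad/s).
It fails at once if the robot touches the scale itself (more than 2 N) (contact force between any of the fingers, the arm and scale above 2 N).
It fails at once if the bowl slides more than 30 mm or tips (distance of bowl from where it was at the start of the episode above 0.03 m or angle between bowl's own z axis and vertical above 0.3 rad).
It fails at once if a bystander is pushed more than 20 mm (distance of any of tub, mug, salt, pan, spoon, carton from where it was at the start of the episode above 0.02 m).
It also fails if it takes over 72 s, if anything falls off the work surface, if the arm or the gripper's body presses on something with over 40 N, if the wrist force passes 120 N, or if a joint passes its speed limit or range.

ROBOT

A 6-joint arm with a two-finger parallel gripper is mounted at the origin on the work surface. World frame = base frame: x ahead of the robot, y to its left, z up, the work surface at z = 0. Lengths are in m, angles in rad, forces in N, time in s.
With the tool pointing down it reaches from about 0.35 to 0.725 m from the base axis. Payload 4.3 kg.
Tool frame: the origin (TCP) lies at the centre of the arm's flange, where the gripper is bolted on; the fingertips stand 173 mm ahead of it and the grasp point (between the pads) lies bot.grasp_offset ahead of it (bot.grasp_offset is the distance from the TCP to the grasp point, in m); y points along the fingers, z is the direction in which the jaws open and shut, and the axes are right-handed (so a half turn about y gives the same grasp; the last joint's range is limited). The gripper opens to 85 mm and grips with 20 to 120 N. Pads are 22 mm wide; open, the fingers measure 114 mm over their backs; the gripper's body (76 mm by 85 mm) begins 54 mm behind the grasp point. The pads swing forward as they close: fully open they stand 13 mm farther back than shut.
Start: joints at [1.207, 0.377, 0.081, 1.274, 0, 1.46], TCP at [0.144, 0.557, 0.405] pointing down, gripper open.
Joint ranges: [-2.72, 2.72], [-0.84, 1.66], [-1.02, 1.22], [-1.77, 2.12], [-1.37, 1.28], [-3.14, 3.14]. Speed limits (rad/s): [2.57, 2.57, 3.14, 3.14, 3.14, 3.14].

INTERFACE

Orientations are given as a 3x3 rotation matrix whose columns are the frame's x, y, z axes.
In Python, from cell import bot gives the robot as it stands.
- The arm moves only by the tool send_rows, never from a script. Its argument "moves" is a list of rows, each a list of 3 entries, a list of its own where there are three numbers: the closure, from 0 (fully open) to 1 (shut), then the shift along the world's x, y, z in units of 50 mm (1.0 is 50 mm), then the turn about the world's z in units of 6 degrees (1.0 is 6 degrees). In form: [[gripper, [dx, dy, dz], twist], ...]. A call has 1 to 20 rows; each row is the pose to reach, as a shift and turn from the pose commanded when the call began; what a row does not reach only later rows make up. A row lasts 1/8 s, in which the tool goes at most 62.5 mm and 10.7 degrees, less where a joint would pass 70% of its speed; a pose out of reach is approached as far as the arm can. A call with a gripper value outside its range is refused whole. The fingers move at their own pace and stop on an object; the grip force is fixed at half the most. Time passes only in rows, so rows that repeat a pose let the fingers close. It gives the time, the measured TCP pose, the force and the opening at its end, in the units of the state.
- bot.observe(): the state, without advancing time (a new reading comes with each control period).
- bot.snapshot(name): name is "scene" or "top" or "wrist"; returns (picture, depth): 384x512x3 uint8, red, green, blue; 384x512 float32, m along the optical axis (not along the pixel's ray), 0 where there is no reading.
- bot.get_calibration(name): a dict with "mtx" (3x3 intrinsics, pixels), "T" (4x4, takes a point from camera to world coordinates). Camera axes: x right, y up, looking along -z (the intrinsics and any distortion apply to the point x, -y, -z); pixel columns grow to the right and rows downward; lengths in m; the calibration is good to about 2 mm. A picture is of the moment at which its call begins: read the wrist's pose just before it. get_calibration takes no time and is no camera call; for the wrist camera it gives the pose at the moment of the call.
- bot.hand_in(): hands the job in, once; it reports no verdict.
The state is a dict: "time_s": time; "q": joint angles; "dq": joint speeds; "effort": joint torques, N m; "eef_pos": TCP position; "tcp_rot": TCP orientation; "ft_force": force on the tool from outside, world axes, zero at the start; "ft_torque": the same for the moment, N m; "finger_gap": finger opening in m.
Only numpy, scipy, OpenCV 4.12 (cv2) and the standard library are available. Lean on these libraries where they do the work, as an engineer would, in place of code of your own. Each camera call takes 0.05 s, during which the arm holds its last target.

## Working session

There is one attempt and no reset: what is moved stays moved. The work goes in short steps, Python scripts to look and compute and a tool call to move; the robot and the scene stay as the last step left them, time stands still between calls to the robot, and variables do not carry over. Pictures are saved under pics/ and viewed, and the job is handed in when it is done.

Besides the shell and the picture viewer there is one more tool, called after ">>>" by a JSON object that holds its "method" and its "body", one argument or row to a line. send_rows: Moves the arm, as the interface text tells. Its arguments: {"type":"object","properties":{"moves":{"type":"array","items":{"type":"array"}}},"required":["moves"]}

```bash
mkdir -p pics; ls
python3 - <<'E'
from cell import bot
import cv2,numpy as np
o=bot.observe()
print({k:np.round(v,3).tolist() for k,v in o.items()}, bot.grasp_offset)
for n in ["scene","top"]:
    c=bot.get_calibration(n); print(n,np.round(c["mtx"],1).tolist(),np.round(c["T"],3).tolist(),[k for k in c])
    p,d=bot.snapshot(n); cv2.imwrite(f"pics/{n}0.png",cv2.resize(p[:,:,::-1],None,fx=1.5,fy=1.5)); np.savez(f"{n}0.npz",p=p,d=d,K=c["mtx"],T=c["T"])
E
```

```text
pics
{'time_s': 0.0, 'q': [1.207, 0.378, 0.08, 1.274, -0.0, 1.461], 'dq': [0.001, -0.0, -0.001, 0.0, 0.0, 0.001], 'effort': [-0.002, -46.36, 26.988, 0.021, -0.0, -0.0], 'eef_pos': [0.144, 0.556, 0.404], 'tcp_rot': [[0.968, -0.001, 0.251], [-0.251, -0.002, 0.968], [-0.0, -1.0, -0.002]], 'ft_force': [-0.047, -0.479, -0.049], 'ft_torque': [0.028, 0.045, 0.002], 'finger_gap': 0.085} 0.1547
scene [[359.2, 0.0, 257.6], [0.0, 359.2, 186.3], [0.0, 0.0, 1.0]] [[0.554, -0.455, 0.697, 1.399], [0.832, 0.297, -0.468, -0.65], [0.006, 0.839, 0.544, 0.724], [0.0, 0.0, 0.0, 1.0]] ['mtx', 'T']
top [[384.0, 0.0, 257.1], [0.0, 384.0, 198.4], [0.0, 0.0, 1.0]] [[-0.023, 0.986, -0.163, 0.333], [-1.0, -0.022, 0.005, -0.086], [0.001, 0.163, 0.987, 1.335], [0.0, 0.0, 0.0, 1.0]] ['mtx', 'T']
```

View pics/scene0.png

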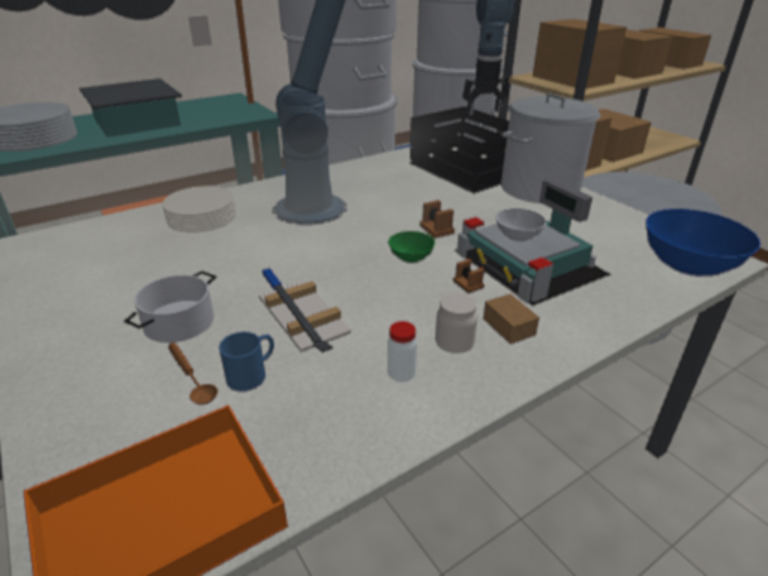

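View pics/top0.png

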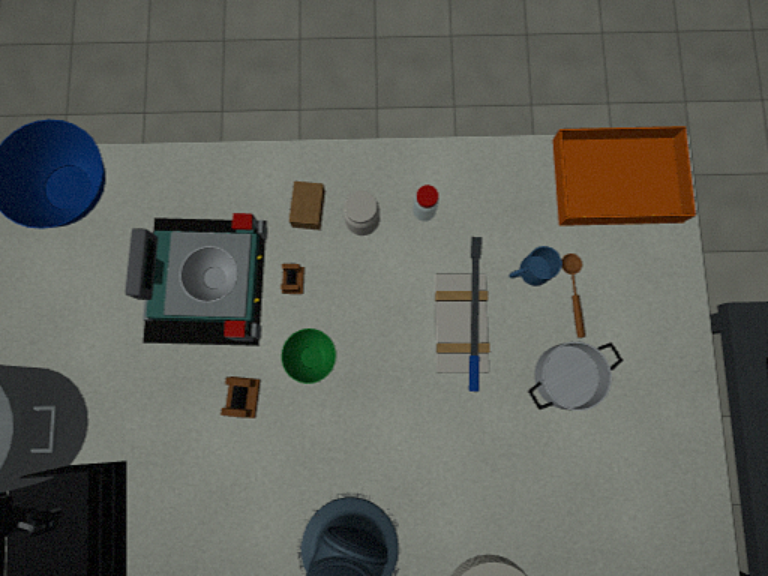

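The top view shows the scale on the left with its lip facing right (-y), at about (255,275). The small fulcrum block is at (292,278), and the bar lies on its rest at (475,315) with the grip nearest the robot. Next I'll measure these.

```bash
cat > h.py <<'E'
import numpy as np,cv2
def cloud(n):
    z=np.load(n); p,d,K,T=z["p"],z["d"],z["K"],z["T"]
    v,u=np.mgrid[:d.shape[0],:d.shape[1]]
    x=(u-K[0,2])/K[0,0]*d; y=-(v-K[1,2])/K[1,1]*d
    P=np.stack([x,y,-d,np.ones_like(d)],-1)@T.T
    return p,d,P[...,:3]
def px(P,K,T):
    c=(np.atleast_2d(P)-T[:3,3])@T[:3,:3]
    return np.stack([K[0,0]*c[:,0]/-c[:,2]+K[0,2],-K[1,1]*c[:,1]/-c[:,2]+K[1,2]],-1)
def save(n,fn,crop=None,f=1.5):
    from cell import bot
    c=bot.get_calibration(n); p,d=bot.snapshot(n); np.savez(fn+".npz",p=p,d=d,K=c["mtx"],T=c["T"])
    i=p[:,:,::-1]
    if crop: i=i[crop[1]:crop[3],crop[0]:crop[2]]
    cv2.imwrite(f"pics/{fn}.png",cv2.resize(i,None,fx=f,fy=f,interpolation=cv2.INTER_CUBIC))
E
python3 - <<'E'
from h import *
p,d,P=cloud("top0.npz")
hsv=cv2.cvtColor(p,cv2.COLOR_RGB2HSV)
def rep(name,m):
    n,l,s,c=cv2.connectedComponentsWithStats(m.astype(np.uint8))
    for i in range(1,n):
        if s[i,4]>=6:
            q=P[l==i]; print(name,s[i,4],np.round(c[i],1),"med",np.round(np.median(q,0),4),"min",np.round(q.min(0),3),"max",np.round(q.max(0),3))
H,S,V=[hsv[...,i].astype(int) for i in range(3)]
box=lambda u0,v0,u1,v1:(np.mgrid[:384,:512][1]>=u0)&(np.mgrid[:384,:512][1]<u1)&(np.mgrid[:384,:512][0]>=v0)&(np.mgrid[:384,:512][0]<v1)
rep("blue",(H>105)&(H<130)&(S>120)&box(290,150,340,270))
rep("fulc",(H<20)&(S>90)&box(180,165,210,205))
rep("fulcbig",(H<20)&(S>90)&box(140,240,180,290))
rep("red",((H<8)|(H>172))&(S>150)&box(140,130,180,235))
rep("yel",(H>20)&(H<35)&(S>120)&(V>80)&box(160,150,180,220))
rep("strips",(H<25)&(S>70)&box(285,180,330,245))
rep("shaft",(V<110)&box(300,150,330,270))
rep("bowl",(P[...,2]>0.1)&box(110,150,170,210))
rep("teal",(H>75)&(H<95)&(S>90)&box(90,140,180,230))
rep("restboard",(abs(P[...,2]-0.012)<0.005)&box(285,175,335,255))
E
```

```text
blue 144 [315.5 248.5] med [ 0.3727 -0.2827  0.0465] min [ 0.335 -0.293  0.036] max [ 0.412 -0.272  0.054]
fulc 220 [194.9 186.1] med [0.5966 0.1185 0.0342] min [ 0.568  0.1   -0.002] max [0.63  0.155 0.061]
fulcbig 409 [161.  264.6] med [0.3309 0.2244 0.035 ] min [ 0.287 -0.086 -0.002] max [0.378 0.29  1.335]
red 141 [160.8 147.3] med [0.7203 0.2267 0.0924] min [ 0.702  0.203 -0.002] max [0.751 0.275 0.101]
red 157 [155.9 218.8] med [0.4795 0.2382 0.0924] min [ 0.333 -0.086 -0.005] max [0.503 0.288 1.335]
yel 6 [172.5 171. ] med [0.6477 0.1968 0.0483] min [0.646 0.191 0.037] max [0.652 0.201 0.057]
yel 8 [170.6 199.8] med [0.5472 0.2022 0.0522] min [ 0.545  0.195 -0.002] max [0.559 0.215 0.059]
strips 167 [301.9 197. ] med [ 0.5498 -0.2462  0.0334] min [ 0.54  -0.289  0.007] max [ 0.562 -0.207  0.042]
strips 38 [321.5 196.7] med [ 0.5484 -0.3138  0.0338] min [ 0.539 -0.323  0.024] max [ 0.559 -0.302  0.047]
strips 138 [302.  231.5] med [ 0.4308 -0.2413  0.0331] min [ 0.333 -0.279  0.021] max [ 0.441 -0.086  1.335]
strips 45 [321.9 231.5] med [ 0.4308 -0.3095  0.0323] min [ 0.421 -0.
[... 318 characters left out ...]
0.005] max [0.732 0.447 1.335]
restboard 257 [302.1 188. ] med [ 0.5855 -0.2511  0.0116] min [ 0.567 -0.294  0.007] max [ 0.605 -0.206  0.017]
restboard 41 [321.6 187.9] med [ 0.5839 -0.32    0.0119] min [ 0.565 -0.327  0.007] max [ 0.602 -0.313  0.016]
restboard 602 [302.  214.3] med [ 0.4931 -0.2464  0.0112] min [ 0.444 -0.291  0.007] max [ 0.548 -0.206  0.017]
restboard 140 [321.9 215.3] med [ 0.485  -0.3161  0.0116] min [ 0.443 -0.326  0.007] max [ 0.538 -0.303  0.017]
restboard 265 [301.6 241.3] med [ 0.4001 -0.2417  0.0114] min [ 0.376 -0.282  0.007] max [ 0.422 -0.204  0.017]
restboard 77 [322.4 240.8] med [ 0.3987 -0.3126  0.0115] min [ 0.378 -0.323  0.007] max [ 0.42  -0.302  0.017]
```

Run:
```python
from h import *
for n in ["scene","top"]:
    p=np.load(n+"0.npz")["p"][:,:,::-1]
    i=p[130:210,290:410] if n=="scene" else p[140:240,80:220]
    cv2.imwrite(f"pics/{n}0c.png",cv2.resize(i,None,fx=5.5,fy=5.5,interpolation=cv2.INTER_CUBIC))
```

```text
(no output)
```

View pics/scene0c.png

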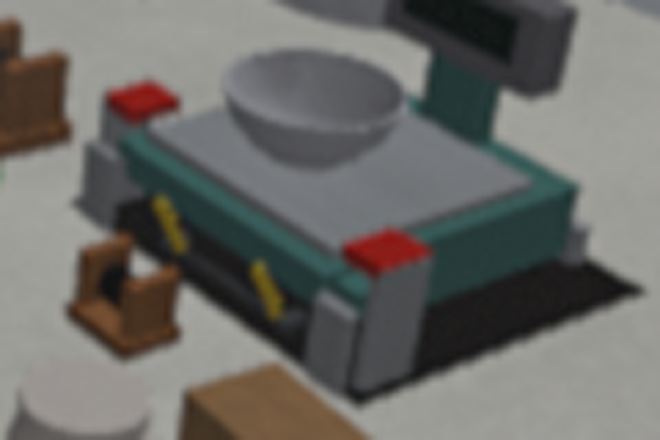

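View pics/top0c.png

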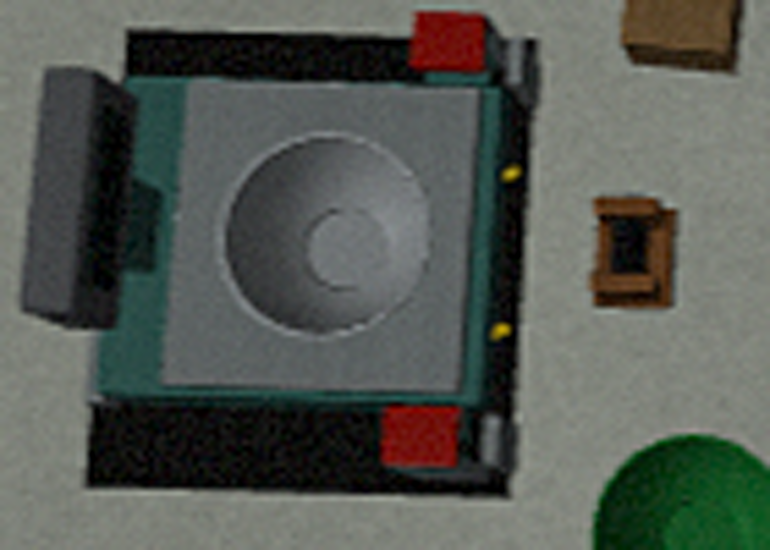

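Pad and leg positions put the scale's x axis about 2.7° off world +y, with the lip near y≈0.20 and the fulcrum near (0.597, 0.12). Before moving, I'll fit the bar line and check the wrist camera.

Run:
```python
from h import *
save("wrist","wrist0")
z=np.load("wrist0.npz"); print(np.round(z["T"],3).tolist(),np.round(z["K"],1).tolist())
p,d,P=cloud("top0.npz")
hsv=cv2.cvtColor(p,cv2.COLOR_RGB2HSV).astype(int)
v,u=np.mgrid[:384,:512]
m=(hsv[...,2]<110)&(u>305)&(u<325)&(v>155)&(v<262)&(d>0)&(P[...,2]>.03)
vs=[]
for r in range(156,262):
    q=P[r][m[r]]
    if len(q)>2: vs.append(np.r_[q.mean(0),len(q)])
vs=np.array(vs); print(np.round(vs[::6],4))
s=vs[(vs[:,0]>.33)&(vs[:,0]<.66)]
a=np.polyfit(s[:,0],s[:,1],1);print("line",a,np.arctan(a[0]))
# ortho image centroids for fulcrum
for nm,(u0,v0,u1,v1) in dict(small=(180,165,210,205),big=(140,240,180,290)).items():
    mm=(u>=u0)&(u<u1)&(v>=v0)&(v<v1)&(P[...,2]>.008)&(P[...,2]<.08)&(d>0)
    q=P[mm]; print(nm,len(q),np.round(np.percentile(q,[2,50,98],axis=0),4).tolist(), cv2.minAreaRect(q[:,:2].astype(np.float32)))
    t=P[mm&(P[...,2]>.048)]; print(len(t),t.mean(0),cv2.minAreaRect(t[:,:2].astype(np.float32)))
```

```text
[[0.252, -0.917, -0.308, 0.065], [0.968, 0.238, 0.082, 0.578], [-0.002, -0.319, 0.948, 0.373], [0.0, 0.0, 0.0, 1.0]] [[266.1, 0.0, 253.3], [0.0, 266.1, 196.4], [0.0, 0.0, 1.0]]
[[ 0.6805 -0.3044  0.0562  7.    ]
 [ 0.6614 -0.3029  0.0484  8.    ]
 [ 0.6419 -0.3014  0.041   7.    ]
 [ 0.6198 -0.2997  0.0453  5.    ]
 [ 0.5989 -0.2988  0.0444  5.    ]
 [ 0.5781 -0.2979  0.0438  5.    ]
 [ 0.5584 -0.2883  0.0379 13.    ]
 [ 0.5361 -0.2956  0.0458  5.    ]
 [ 0.5158 -0.2948  0.0443  5.    ]
 [ 0.4954 -0.2922  0.0436  6.    ]
 [ 0.4748 -0.2911  0.0444  6.    ]
 [ 0.4546 -0.2884  0.0445  5.    ]
 [ 0.4349 -0.2885  0.0377 14.    ]
 [ 0.4142 -0.2865  0.0448  5.    ]
 [ 0.3941 -0.2851  0.0472  7.    ]
 [ 0.3743 -0.2845  0.0451  7.    ]
 [ 0.3546 -0.2838  0.0431  7.    ]
 [ 0.3348 -0.2824  0.0466  7.    ]]
line [-0.06294794 -0.26070768] -0.06286499175404038
small 280 [[0.5686, 0.1, 0.0098], [0.5982, 0.1196, 0.0398], [0.6277, 0.1457, 0.058]] ((0.61910480260849, 0.12337315827608109), (0.049429021775722504, 0.10236185789108276), 87.587158203125)
80 [0.60029431 0.12403027 0.0542406 ] ((0.5988435745239258, 0.12375744432210922), (0.039943303912878036, 0.05872634798288345), 86.89188385009766)
big 571 [[0.2904, 0.2018, 0.0122], [0.3308, 0.2273, 0.054], [0.3734, 0.2689, 0.0779]] ((0.3255355954170227, 0.24014760553836823), (0.08212070912122726, 0.14347311854362488), 73.58841705322266)
311 [0.3315738  0.23448201 0.06708166] ((0.33223968744277954, 0.2369420975446701), (0.055579181760549545, 0.0819951519370079), 82.8896713256836)
```

View pics/wrist0.png

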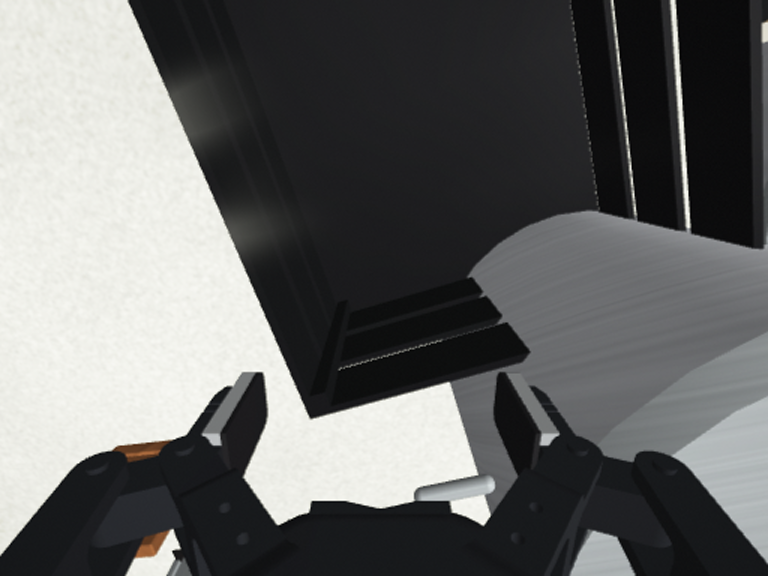

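Run:
```python
from h import *
p,d,P=cloud("top0.npz")
ok=(d>0)
for x0,x1,y0,y1 in [(0.05,.3,.3,.7),(.3,.6,.05,.45),(.3,.7,-.2,.1),(-.1,.3,.5,.9)]:
    m=ok&(P[...,0]>x0)&(P[...,0]<x1)&(P[...,1]>y0)&(P[...,1]<y1)&(P[...,2]<1)
    q=P[m]; i=q[:,2].argmax(); print(q[i])
```

```text
[0.15097079 0.51777298 0.39381337]
[0.57394768 0.40702129 0.19564948]
[0.36851486 0.05111951 0.05607584]
[0.15097079 0.51777298 0.39381337]
```

>>> {"method": "send_rows", "body": {
  "moves": [
    [0,[1.0,-1.0,0],0],
    [0,[2.0,-2.2,0],0],
    [0,[3.0,-3.4,0],0],
    [0,[3.9,-4.6,0],0],
    [0,[4.8,-5.8,0],0],
    [0,[5.8,-7.0,0],0],
    [0,[7.0,-8.5,0],0],
    [0,[7.0,-8.5,0],0],
    [0,[7.0,-8.5,0],0],
    [0,[7.0,-8.5,0],0],
    [0,[7.0,-8.5,0],0]
  ]
}}

```text
time_s: 1.52
eef_pos: [0.494, 0.1316, 0.4044]
tcp_rot: [[0.968, -0.001, 0.251], [-0.251, 0.0, 0.968], [-0.001, -1.0, 0.0]]
ft_force: [0.3, -1.1, -0.5]
finger_gap: 0.0858
```

Run:
```python
from h import *
save("wrist","wrist1")
```

```text
(no output)
```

View pics/wrist1.png

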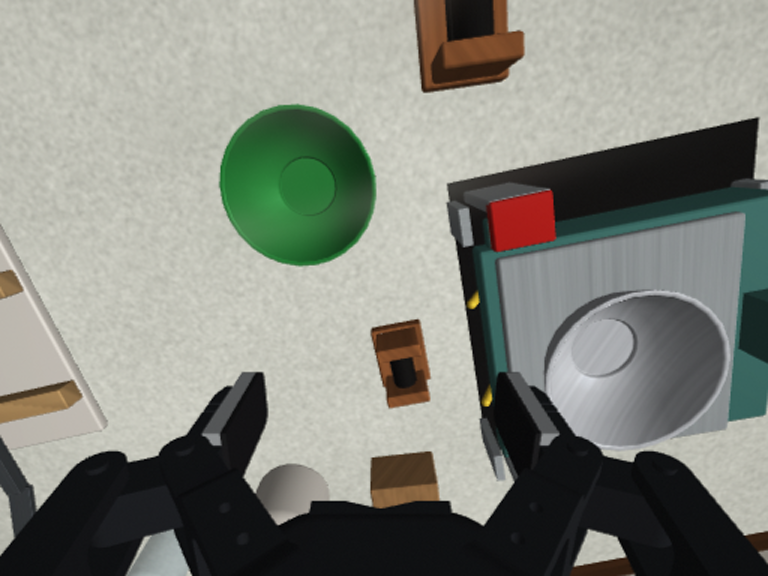

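The wrist view shows the fulcrum at (400,365), the lip edge running from (478,250) to (500,390), and the leg tips at (473,300) and (487,396). I'll turn these into positions.

Run:
```python
from h import *
p,d,P=cloud("wrist1.npz")
hsv=cv2.cvtColor(p,cv2.COLOR_RGB2HSV).astype(int); H,S,V=hsv[...,0],hsv[...,1],hsv[...,2]
v,u=np.mgrid[:384,:512]
B=lambda a,b,c,e:(u>=a)&(u<c)&(v>=b)&(v<e)&(d>0)
m=B(243,208,292,276)&(H<22)&(S>80)
for lo,hi in [(-.01,.07),(.05,.07)]:
    q=P[m&(P[...,2]>lo)&(P[...,2]<hi)]; print("fulc",len(q),np.round(q.mean(0),4),np.round(q[:,2].max(),4),cv2.minAreaRect(q[:,:2].astype(np.float32)))
m=B(255,230,285,265)&(V<60)
q=P[m];print("rubber",len(q),np.round(np.percentile(q,[5,50,95],axis=0),4).tolist())
for b in [(305,185,325,212),(315,250,330,275)]:
    m=B(*b)&(H>20)&(H<35)&(S>120); q=P[m]; print("leg",len(q),np.round(np.median(q,0),4),np.round(q.max(0),4))
# teal front edge per row
m=B(300,165,345,270)&(H>75)&(H<98)&(S>80)
E=[]
for r in range(172,262,6):
    c=np.where(m[r])[0]
    if len(c): print(r,c[:2],np.round(P[r,c[0]],4),np.round(P[r,c[1]],4),np.round(P[r,c[3]],4))
m=B(320,120,372,170)&((H<8)|(H>172))&(S>150)
q=P[m];print("red",np.round(np.median(q,0),4),cv2.minAreaRect(q[q[:,2]>.085][:,:2].astype(np.float32)))
```

```text
fulc 1466 [0.593  0.1286 0.0353] 0.0569 ((0.6029688715934753, 0.1271359622478485), (0.04934602603316307, 0.07212493568658829), 87.64767456054688)
fulc 513 [0.5965 0.1277 0.0545] 0.0569 ((0.5987574458122253, 0.1274598240852356), (0.03945248946547508, 0.0601523332297802), 87.06306457519531)
rubber 301 [[0.5885, 0.1169, 0.0342], [0.6028, 0.1277, 0.0432], [0.617, 0.1369, 0.0457]]
leg 72 [0.546  0.2035 0.0483] [0.5699 0.2139 0.0541]
leg 74 [0.6455 0.1989 0.046 ] [0.6869 0.2075 0.0542]
172 [316 317] [0.5077 0.2097 0.0515] [0.506  0.2097 0.0586] [0.5034 0.21   0.0694]
178 [317 318] [0.5153 0.2094 0.0526] [0.5135 0.2094 0.0591] [0.5111 0.21   0.0688]
184 [318 319] [0.5227 0.2089 0.0542] [0.5211 0.2091 0.0599] [0.5186 0.2098 0.069 ]
190 [318 319] [0.5326 0.2085 0.0482] [0.5304 0.2086 0.0551] [0.5263 0.2087 0.0679]
196 [320 321] [0.5375 0.2079 0.0578] [0.5355 0.2081 0.0637] [0.5342 0.2096 0.0686]
202 [320 321] [0.548  0.2076 0.0514] [0.5457 0.2078 0.0578] [0.5421 0.2084 0.0679]
208 [321 322] [0.5558 0.2071 0.053 ] [0.5536 0.2074 0.0588] [0.5502 0.2083 0.0678]
214 [322 323] [0.5638 0.2068 0.0541] [0.5614 0.207  0.0601] [0.5577 0.2078 0.0693]
220 [322 323] [0.5752 0.2063 0.0479] [0.5712 0.2061 0.0567] [0.5667 0.2068 0.0673]
226 [323 324] [0.5834 0.2058 0.0495] [0.5793 0.2057 0.058 ] [0.5743 0.2064 0.0687]
232 [324 325] [0.5908 0.2051 0.0526] [0.5873 0.2053 0.0595] [0.5834 0.2064 0.0679]
238 [324 325] [6.297e-01 2.117e-01 3.000e-04] [0.5996 0.2048 0.0532] [0.5921 0.205  0.0673]
244 [325 326] [0.6118 0.2041 0.0477] [0.6076 0.2043 0.0552] [0.601  0.2048 0.0673]
250 [326 327] [0.6207 0.2037 0.0489] [0.6162 0.2038 0.0565] [0.6093 0.2045 0.0684]
256 [327 328] [0.6304 0.2035 0.0488] [0.6246 0.2034 0.058 ] [0.6183 0.2043 0.0685]
red [0.4779 0.2394 0.0929] ((0.4784115254878998, 0.24021801352500916), (0.04429260268807411, 0.035616692155599594), 87.80502319335938)
```

>>> {"method": "send_rows", "body": {
  "moves": [
    [0,[-0.3,-1.2,0],0.2],
    [0,[-0.6,-2.4,0],0.5],
    [0,[-0.9,-3.6,-0.3],0.8],
    [0,[-1.3,-4.7,-0.7],1.1],
    [0,[-1.7,-5.8,-1.2],1.4],
    [0,[-2.0,-6.9,-1.7],1.8],
    [0,[-2.44,-8.3,-2.2],1.8],
    [0,[-2.44,-8.3,-2.6],1.8],
    [0,[-2.44,-8.3,-2.6],1.8],
    [0,[-2.44,-8.3,-2.6],1.8]
  ]
}}

```text
time_s: 2.82
eef_pos: [0.3729, -0.282, 0.2754]
tcp_rot: [[0.998, 0.0, 0.063], [-0.063, 0.001, 0.998], [0.0, -1.0, 0.001]]
ft_force: [0.2, 0.1, 0.1]
finger_gap: 0.0859
```

Run:
```python
from h import *
save("wrist","wrist2")
p,d,P=cloud("wrist2.npz")
hsv=cv2.cvtColor(p,cv2.COLOR_RGB2HSV).astype(int); H,S,V=hsv[...,0],hsv[...,1],hsv[...,2]
m=(H>105)&(H<130)&(S>120)&(d>0)&(P[...,2]<.07)
n,l,s,c=cv2.connectedComponentsWithStats(m.astype(np.uint8))
for i in range(1,n):
    if s[i,4]>200:
        q=P[(l==i)&(P[...,2]>.04)];print(s[i],len(q),q.mean(0),cv2.minAreaRect(q[:,:2].astype(np.float32)))
```

```text
[ 237  162   28   95 2488] 2462 [ 0.36783707 -0.28229133  0.04779386] ((0.37139129638671875, -0.28258073329925537), (0.021291719749569893, 0.07948733121156693), 86.45025634765625)
```

View pics/wrist2.png

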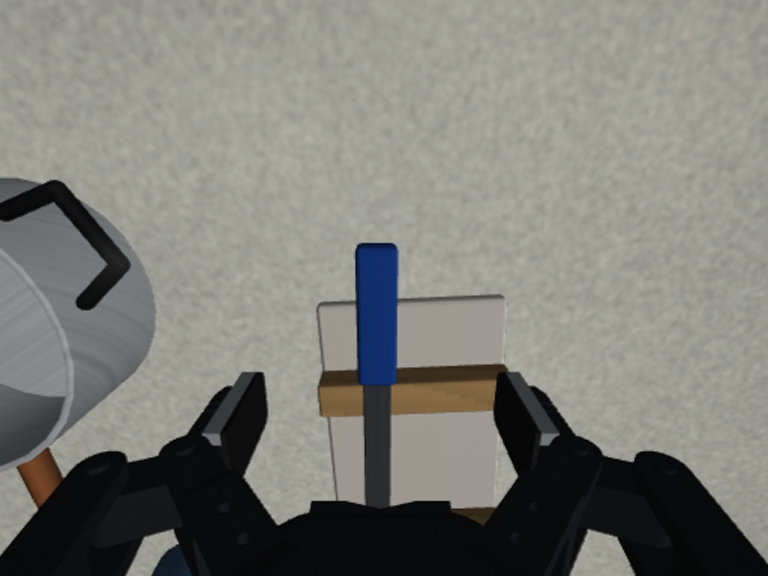

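Grip centre is at (0.3714, -0.2826) with its top at 48 mm, which matches the size given. I'll lower, close and lift slightly.

>>> {"method": "send_rows", "body": {
  "moves": [
    [0,[-0.02,0,-0.8],0],
    [0,[-0.02,0,-1.5],0],
    [0,[-0.02,0,-1.6],0],
    [0,[-0.02,0,-1.6],0],
    [1,[-0.02,0,-1.6],0],
    [1,[-0.02,0,-1.6],0],
    [1,[-0.02,0,-1.6],0],
    [1,[-0.02,0,-1.6],0],
    [1,[-0.02,0,-1.6],0]
  ]
}}

```text
time_s: 4.0
eef_pos: [0.3715, -0.2836, 0.1952]
tcp_rot: [[0.998, 0.0, 0.065], [-0.065, -0.0, 0.998], [0.0, -1.0, -0.0]]
ft_force: [-0.4, 0.5, 5.0]
finger_gap: 0.021
```

>>> {"method": "send_rows", "body": {
  "moves": [
    [1,[0,0,0.2],0],
    [1,[0,0,0.5],0],
    [1,[0,0,0.8],0],
    [1,[0,0,1.1],0],
    [1,[0,0,1.1],0],
    [1,[0,0,1.1],0]
  ]
}}

```text
time_s: 4.75
eef_pos: [0.371, -0.2831, 0.2491]
tcp_rot: [[0.998, -0.001, 0.065], [-0.065, 0.001, 0.998], [-0.001, -1.0, 0.001]]
ft_force: [0.2, -0.1, -3.6]
finger_gap: 0.0206
```

Run:
```python
from h import *
save("scene","scene1",(140,150,260,250),6)
save("top","top1",None,1.5)
p,d,P=cloud("top1.npz")
v,u=np.mgrid[:384,:512]
for r in range(156,262,6):
    m=(p[r].max(-1)<110)&(u[r]>300)&(u[r]<325)&(P[r,:,2]>.02); q=P[r][m]
    if len(q): print(r,np.round(np.median(q,0),4))
```

```text
156 [ 0.6746 -0.3038  0.1019]
162 [ 0.6556 -0.3     0.0971]
168 [ 0.6363 -0.3     0.0919]
174 [ 0.6146 -0.2978  0.0981]
180 [ 0.5951 -0.2978  0.0955]
186 [ 0.5746 -0.2962  0.0963]
192 [ 0.5541 -0.2959  0.0983]
198 [ 0.5351 -0.295   0.0944]
204 [ 0.5149 -0.2931  0.0963]
210 [ 0.4947 -0.2916  0.0985]
216 [ 0.4753 -0.2894  0.0985]
222 [ 0.4558 -0.2882  0.0973]
228 [ 0.4364 -0.287   0.0984]
234 [ 0.4169 -0.2821  0.099 ]
240 [ 0.3815 -0.2358  0.4104]
246 [ 0.374  -0.2262  0.2374]
252 [ 0.3492 -0.2038  0.5906]
258 [ 0.3378 -0.1971  0.6115]
```

View pics/scene1.png

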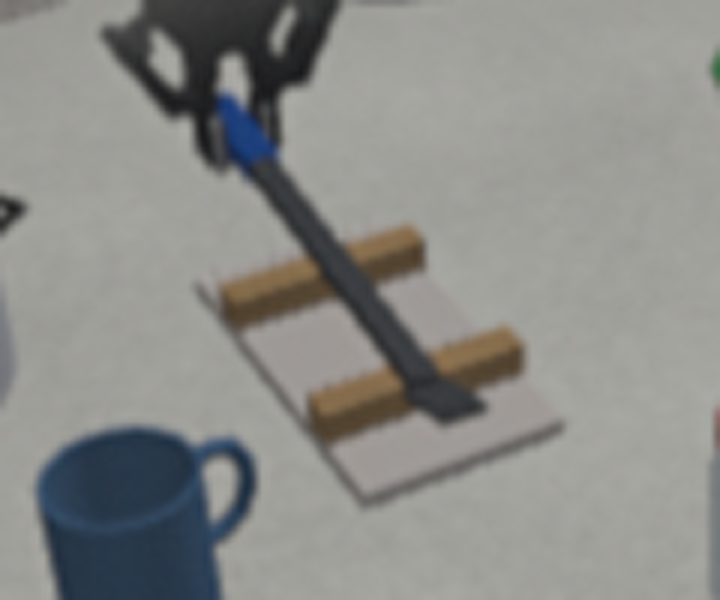

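The bar is held level and shows almost no droop. A pitch of about 0.4 rad toe-down is needed to slip under the lip. I'll swing it to the approach line over free table, then try loosening the grip slightly so the toe sinks to the table.

>>> {"method": "send_rows", "body": {
  "moves": [
    [1,[0,0,0.6],0],
    [1,[0,0,1.2],0],
    [1,[0,0,1.2],1.5],
    [1,[0,0,1.2],3.0],
    [1,[0,0,1.2],4.5],
    [1,[0,0,1.2],6.0],
    [1,[0.3,0,1.2],7.5],
    [1,[0.8,0.1,1.2],9.0],
    [1,[1.4,0.2,1.2],10.5],
    [1,[2.0,0.3,1.2],12.0],
    [1,[2.7,0.4,1.2],13.5],
    [1,[3.4,0.46,1.2],15.1],
    [1,[4.18,0.46,0.8],15.1],
    [1,[4.18,0.46,0.34],15.1],
    [1,[4.18,0.46,0.34],15.1],
    [1,[4.18,0.46,0.34],15.1],
    [1,[4.18,0.46,0.34],15.1]
  ]
}}

```text
time_s: 6.98
eef_pos: [0.5804, -0.2608, 0.268]
tcp_rot: [[0.055, 0.002, -0.998], [0.998, -0.001, 0.055], [-0.001, -1.0, -0.002]]
ft_force: [0.4, -0.1, -3.0]
finger_gap: 0.0208
```

```bash
cat >> h.py <<'E'
def barline(tag,yr=(-.21,.06),x0=.58):
    save("top",tag,None,1.5)
    p,d,P=cloud(tag+".npz")
    m=(p.max(-1)<95)&(d>0)&(abs(P[...,0]-(x0+.0505*(P[...,1]+.26)))<.02)&(P[...,1]>yr[0])&(P[...,1]<yr[1])&(P[...,2]>.012)
    q=P[m]; o=[]
    for y in np.arange(yr[0],yr[1],.02):
        s=q[(q[:,1]>=y)&(q[:,1]<y+.02)]
        if len(s)>3: o.append(np.median(s,0))
    o=np.array(o); print(np.round(o,4).tolist())
    return o
E
python3 - <<'E'
from h import *
barline("top2"); save("scene","scene2",(150,80,400,260),3)
E
```

```text
[[0.5804, -0.2055, 0.5644], [0.5844, -0.1802, 0.1156], [0.5858, -0.1605, 0.1168], [0.5872, -0.1395, 0.1173], [0.5879, -0.12, 0.1175], [0.5879, -0.0992, 0.1156], [0.589, -0.0796, 0.1148], [0.5903, -0.0601, 0.1143], [0.593, -0.0404, 0.1153], [0.5935, -0.0196, 0.1159], [0.5947, 0.0014, 0.1139], [0.5954, 0.0206, 0.1151], [0.5967, 0.0394, 0.122]]
```

View pics/scene2.png

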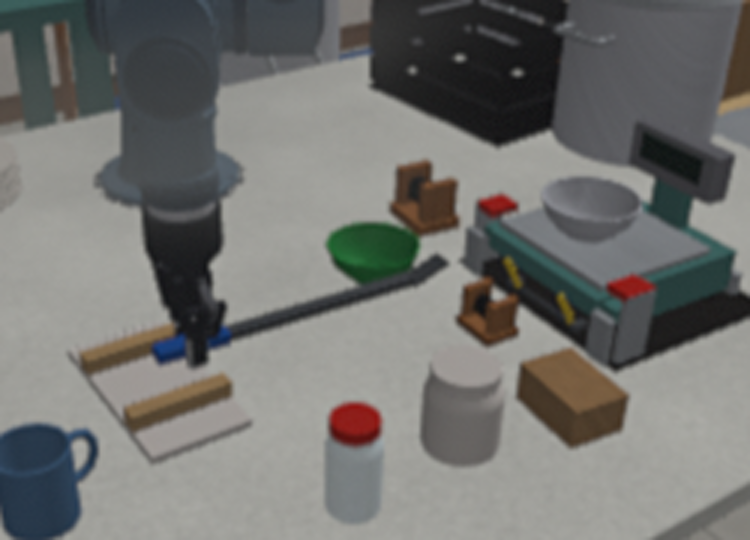

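The bar is level and aligned with the fulcrum. Now I'll loosen the grip in steps.

>>> {"method": "send_rows", "body": {
  "moves": [
    [0.85,[0,0,0],0],
    [0.8,[0,0,0],0],
    [0.78,[0,0,0],0],
    [0.78,[0,0,0],0]
  ]
}}

```text
time_s: 7.58
eef_pos: [0.5804, -0.2604, 0.2667]
tcp_rot: [[0.055, -0.0, -0.998], [0.998, 0.0, 0.055], [0.0, -1.0, 0.0]]
ft_force: [0.5, -0.1, -2.8]
finger_gap: 0.021
```

Run:
```python
from h import *
barline("top3")
```

```text
[[0.5808, -0.2058, 0.5634], [0.5835, -0.18, 0.1147], [0.5844, -0.1602, 0.1147], [0.5869, -0.1381, 0.1151], [0.5879, -0.1215, 0.1154], [0.5889, -0.1006, 0.1147], [0.5893, -0.0811, 0.1147], [0.5895, -0.0601, 0.1148], [0.592, -0.039, 0.1138], [0.5927, -0.0204, 0.1143], [0.5945, 0.0016, 0.112], [0.5949, 0.0207, 0.1152], [0.5951, 0.0395, 0.1214]]
```

>>> {"method": "send_rows", "body": {
  "moves": [
    [0.76,[0,0,0],0],
    [0.755,[0,0,0],0]
  ]
}}

```text
time_s: 7.88
eef_pos: [0.5804, -0.2604, 0.2667]
tcp_rot: [[0.055, -0.0, -0.998], [0.998, 0.0, 0.055], [0.0, -1.0, 0.0]]
ft_force: [-0.6, 0.1, -2.8]
finger_gap: 0.0214
```

Run:
```python
from h import *
barline("top4")
```

```text
[[0.5808, -0.2057, 0.564], [0.5833, -0.1799, 0.1162], [0.5849, -0.1575, 0.115], [0.5873, -0.141, 0.1152], [0.5882, -0.12, 0.1155], [0.5883, -0.1006, 0.1157], [0.5889, -0.0812, 0.1145], [0.5898, -0.06, 0.1143], [0.5914, -0.0389, 0.115], [0.5936, -0.0205, 0.1136], [0.594, 0.0014, 0.1128], [0.5949, 0.0208, 0.1151], [0.5964, 0.0395, 0.1213]]
```

>>> {"method": "send_rows", "body": {
  "moves": [
    [0.75,[0,0,0],0],
    [0.745,[0,0,0],0]
  ]
}}

```text
time_s: 8.18
eef_pos: [0.5804, -0.2603, 0.2669]
tcp_rot: [[0.055, 0.0, -0.998], [0.998, 0.0, 0.055], [0.0, -1.0, -0.0]]
ft_force: [-0.5, 0.4, -2.0]
finger_gap: 0.0215
```

Run:
```python
from h import *
barline("top5")
```

```text
[[0.5817, -0.2055, 0.5625], [0.5838, -0.1784, 0.0991], [0.5848, -0.16, 0.0954], [0.5857, -0.1388, 0.092], [0.5869, -0.1192, 0.0878], [0.5882, -0.1009, 0.0839], [0.5897, -0.0809, 0.0792], [0.5907, -0.0608, 0.076], [0.5921, -0.0406, 0.0718], [0.5935, -0.0201, 0.068], [0.595, 0.0021, 0.0615], [0.5956, 0.0191, 0.062], [0.5952, 0.0386, 0.0654]]
```

Loosening works: the pitch is now about 0.2 rad. One more short loosening, then close.

>>> {"method": "send_rows", "body": {
  "moves": [
    [0.745,[0,0,0],0],
    [0.76,[0,0,0],0]
  ]
}}

```text
time_s: 8.48
eef_pos: [0.5804, -0.2603, 0.2668]
tcp_rot: [[0.055, 0.0, -0.998], [0.998, 0.0, 0.055], [0.0, -1.0, -0.0]]
ft_force: [0.2, -0.5, -2.0]
finger_gap: 0.0217
```

Run:
```python
from h import *
o=barline("top6")[1:11]; print(np.polyfit(o[:,1],o[:,2],1),np.polyfit(o[:,1],o[:,0],1))
```

```text
[[0.5818, -0.2057, 0.5636], [0.5835, -0.1807, 0.0806], [0.5858, -0.16, 0.0729], [0.5876, -0.1399, 0.0641], [0.5863, -0.1214, 0.0555], [0.5887, -0.1011, 0.048], [0.5906, -0.0806, 0.0407], [0.5904, -0.0597, 0.0304], [0.5909, -0.0405, 0.0221], [0.5937, -0.0262, 0.0148]]
[-0.42203684  0.00500847] [0.05586972 0.59427459]
```

Pitch is about 0.40 rad with the toe on the table. I'll raise a little with the loose grip to get about 0.45, then close firmly.

>>> {"method": "send_rows", "body": {
  "moves": [
    [0.745,[0,0,0.1],0],
    [0.745,[0,0,0.25],0],
    [0.745,[0,0,0.3],0],
    [1,[0,0,0.3],0],
    [1,[0,0,0.3],0],
    [1,[0,0,0.3],0]
  ]
}}

```text
time_s: 9.28
eef_pos: [0.5804, -0.2606, 0.2817]
tcp_rot: [[0.055, 0.0, -0.998], [0.998, -0.0, 0.055], [-0.0, -1.0, -0.0]]
ft_force: [0.8, -0.8, -2.3]
finger_gap: 0.0209
```

Run:
```python
from h import *
o=barline("top7")[1:9]; print(np.polyfit(o[:,1],o[:,2],1),np.polyfit(o[:,1],o[:,0],1))
save("scene","scene3",(150,80,400,260),3)
```

```text
[[0.5809, -0.2058, 0.5774], [0.5853, -0.1788, 0.0905], [0.5842, -0.1621, 0.0812], [0.5863, -0.1412, 0.072], [0.5886, -0.1198, 0.0621], [0.5872, -0.1011, 0.0532], [0.5895, -0.0806, 0.044], [0.5925, -0.0615, 0.0328], [0.5914, -0.0404, 0.023], [0.5921, -0.0262, 0.0167]]
[-0.48278238  0.00389455] [0.05536814 0.59424289]
```

View pics/scene3.png

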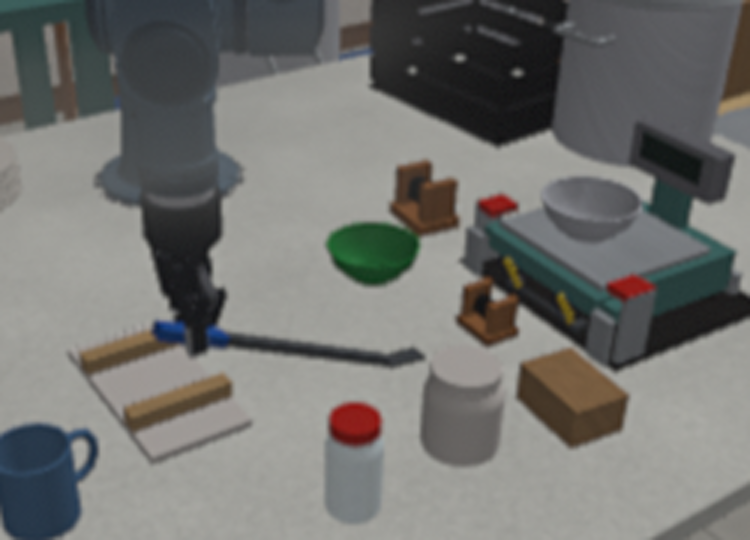

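Pitch is about 0.45 rad and well aligned (bar x≈0.601 at the fulcrum). I'll bring the toe over the ridge, stop just before the lip and check.

>>> {"method": "send_rows", "body": {
  "moves": [
    [1,[0,0,0.6],0],
    [1,[0,0,1.2],0],
    [1,[0.06,1.0,1.2],0],
    [1,[0.11,2.0,1.2],0],
    [1,[0.16,2.9,1.15],0],
    [1,[0.18,3.2,0.9],0],
    [1,[0.18,3.25,0.8],0],
    [1,[0.18,3.25,0.8],0],
    [1,[0.18,3.25,0.8],0]
  ]
}}

```text
time_s: 10.5
eef_pos: [0.5895, -0.0992, 0.3218]
tcp_rot: [[0.057, 0.0, -0.998], [0.998, -0.0, 0.057], [-0.0, -1.0, -0.0]]
ft_force: [0.3, 0.2, -2.8]
finger_gap: 0.0211
```

Run:
```python
from h import *
save("scene","scene4",(290,110,410,210),6.5); 
o=barline("top8",(-.05,.2),.58); 
s=o[o[:,1]<.13]; s=s[s[:,2]<.2];print(np.polyfit(s[:,1],s[:,2],1),np.polyfit(s[:,1],s[:,0],1))
i=np.load("top8.npz")["p"][150:220,140:260,::-1]; cv2.imwrite("pics/top8c.png",cv2.resize(i,None,fx=6,fy=6,interpolation=cv2.INTER_CUBIC))
```

```text
[[0.5899, -0.0475, 0.6224], [0.5997, 0.0283, 0.106], [0.597, 0.0417, 0.1017], [0.5974, 0.0594, 0.0905], [0.5996, 0.0805, 0.0818], [0.5991, 0.1025, 0.0688], [0.5972, 0.1201, 0.0475], [0.6026, 0.1392, 0.0472], [0.605, 0.1603, 0.0456], [0.6062, 0.176, 0.045]]
[-0.60554256  0.12637647] [-0.00387618  0.59861232]
```

View pics/scene4.png

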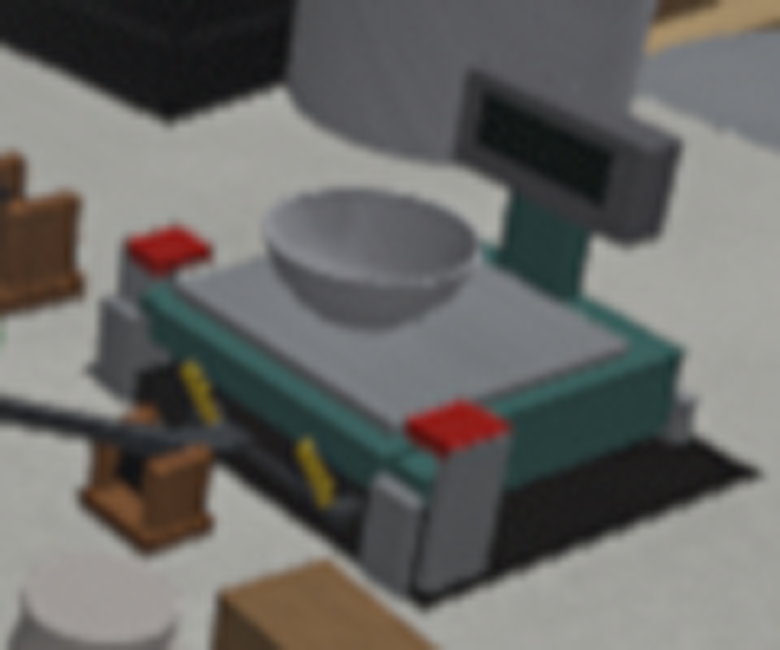

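View pics/top8c.png

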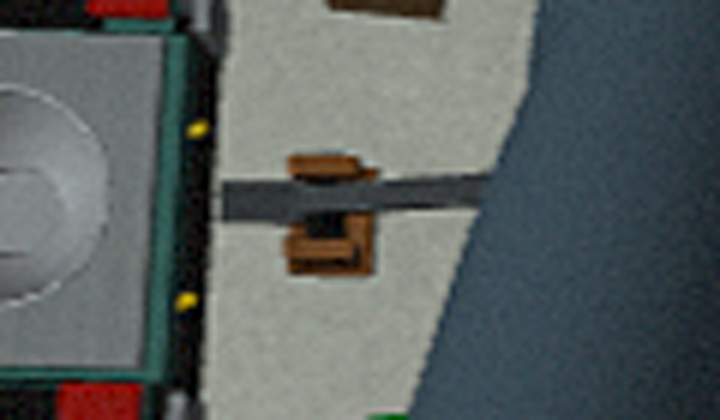

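The toe lies between the legs, short of the lip and about 2–3 mm to the +x side of the cheeks' middle. I'll shift -x slightly and slip it under.

>>> {"method": "send_rows", "body": {
  "moves": [
    [1,[-0.05,0.0,0],0],
    [1,[-0.05,0.08,-0.06],0],
    [1,[-0.05,0.15,-0.12],0],
    [1,[-0.04,0.25,-0.14],0],
    [1,[-0.04,0.4,-0.15],0],
    [1,[-0.03,0.55,-0.16],0],
    [1,[-0.02,0.75,-0.18],0],
    [1,[-0.01,0.92,-0.2],0],
    [1,[-0.01,0.92,-0.2],0],
    [1,[-0.01,0.92,-0.2],0]
  ]
}}

```text
time_s: 11.85
eef_pos: [0.5889, -0.0519, 0.3118]
tcp_rot: [[0.055, -0.0, -0.998], [0.998, -0.0, 0.055], [-0.0, -1.0, 0.0]]
ft_force: [0.2, -0.2, -3.4]
finger_gap: 0.0209
```

Run:
```python
from h import *
save("scene","scene5",(290,110,410,210),6.5); 
o=barline("top9",(-.02,.22),.58); 
i=np.load("top9.npz")["p"][150:220,140:260,::-1]; cv2.imwrite("pics/top9c.png",cv2.resize(i,None,fx=6,fy=6,interpolation=cv2.INTER_CUBIC))
```

```text
[[0.5921, -0.0136, 0.6364], [0.5856, 0.0006, 0.6101], [0.5991, 0.0964, 0.0853], [0.5964, 0.1123, 0.0753], [0.5972, 0.1302, 0.0606], [0.5976, 0.1483, 0.0584], [0.6014, 0.17, 0.0506], [0.6009, 0.1896, 0.0386], [0.6046, 0.2064, 0.0687]]
```

View pics/scene5.png

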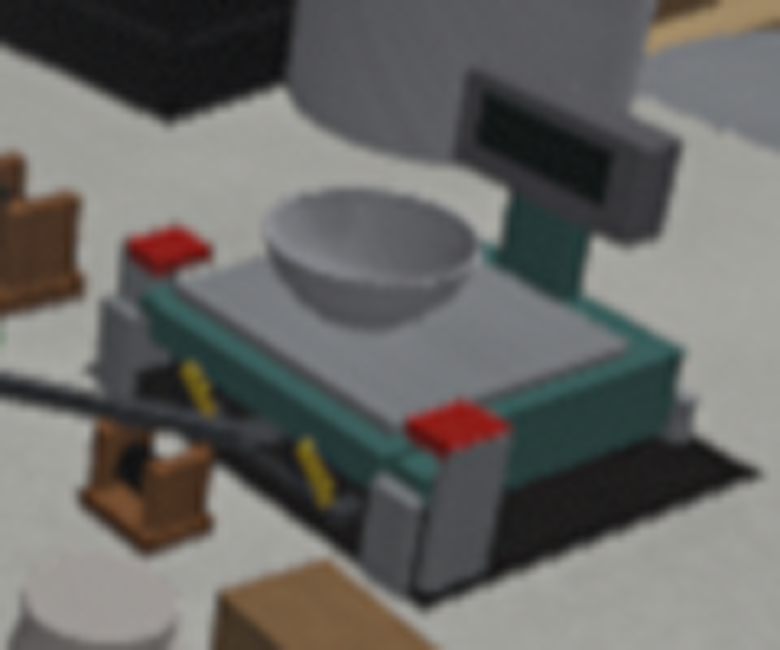

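View pics/top9c.png

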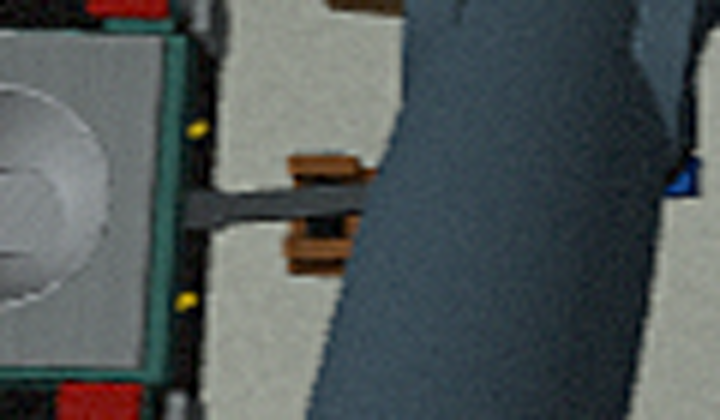

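The toe is about 29 mm under the lip, midway between the legs. I'll lower onto the ridge and swing the toe up to just below the lip.

>>> {"method": "send_rows", "body": {
  "moves": [
    [1,[0,0,-0.15],0],
    [1,[0,0,-0.3],0],
    [1,[0,-0.05,-0.4],0],
    [1,[0,-0.1,-0.5],0],
    [1,[-0.01,-0.14,-0.6],0],
    [1,[-0.01,-0.18,-0.7],0],
    [1,[-0.01,-0.22,-0.8],0],
    [1,[-0.01,-0.24,-0.9],0],
    [1,[-0.01,-0.26,-0.95],0],
    [1,[-0.01,-0.26,-0.95],0]
  ]
}}

```text
time_s: 13.2
eef_pos: [0.5884, -0.0653, 0.2641]
tcp_rot: [[0.055, -0.0, -0.998], [0.998, -0.001, 0.055], [-0.001, -1.0, 0.0]]
ft_force: [-0.4, -1.3, 1.1]
finger_gap: 0.0206
```

Run:
```python
from h import *
from cell import bot
o=bot.observe(); print(o["ft_force"],o["ft_torque"],o["eef_pos"])
save("scene","scene6",(290,110,410,210),6.5)
```

```text
[-0.39607041 -1.29744123  1.14858299] [0.16684227 0.1133448  0.0345533 ] [ 0.58841471 -0.06529468  0.26414988]
```

View pics/scene6.png

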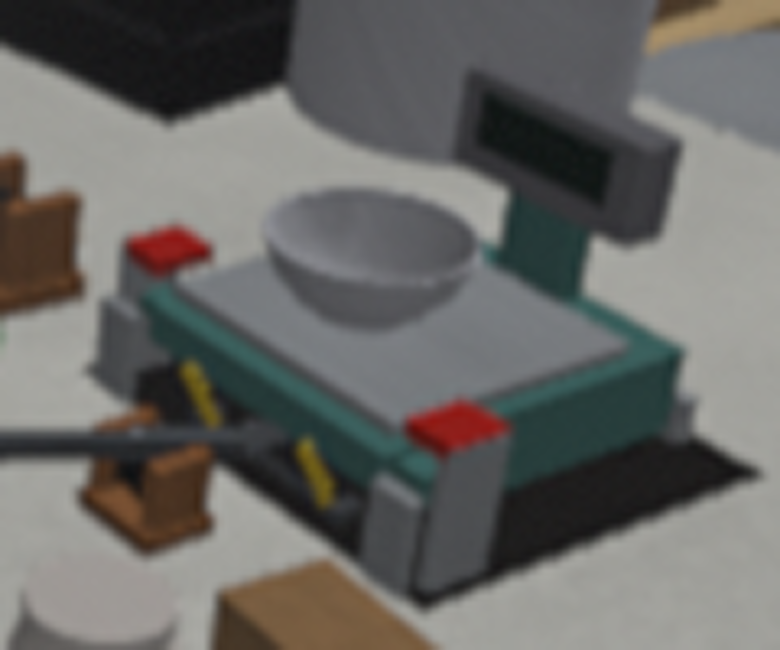

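>>> {"method": "send_rows", "body": {
  "moves": [
    [1,[0,-0.02,-0.08],0],
    [1,[0,-0.03,-0.16],0],
    [1,[0,-0.04,-0.24],0],
    [1,[0,-0.05,-0.3],0],
    [1,[0,-0.05,-0.3],0]
  ]
}}

```text
time_s: 13.88
eef_pos: [0.5883, -0.0675, 0.2489]
tcp_rot: [[0.055, -0.0, -0.998], [0.998, 0.0, 0.055], [-0.0, -1.0, 0.0]]
ft_force: [0.6, -1.3, 1.4]
finger_gap: 0.0211
```

>>> {"method": "send_rows", "body": {
  "moves": [
    [1,[0,-0.01,-0.08],0],
    [1,[0,-0.02,-0.16],0],
    [1,[0,-0.02,-0.2],0],
    [1,[0,-0.02,-0.2],0]
  ]
}}

```text
time_s: 14.38
eef_pos: [0.5886, -0.0687, 0.2397]
tcp_rot: [[0.055, 0.001, -0.998], [0.998, -0.001, 0.055], [-0.001, -1.0, -0.001]]
ft_force: [-2.0, -3.2, 5.9]
finger_gap: 0.0209
```

```bash
cat >> h.py <<'E'
def liph(tag):
    # scale platform tilt/height from top depth + scene picture
    save("top",tag,(90,140,200,230),6)
    p,d,P=cloud(tag+".npz"); hsv=cv2.cvtColor(p,cv2.COLOR_RGB2HSV).astype(int)
    m=(hsv[...,0]>75)&(hsv[...,0]<98)&(hsv[...,1]>80)&(d>0)&(P[...,1]>.203)&(P[...,1]<.225)&(P[...,0]>.52)&(P[...,0]<.68)&(P[...,2]>.06)
    q=P[m]; r=np.quantile(q[:,2],[.3,.5,.8]) if len(q) else None
    g=(hsv[...,1]<40)&(d>0)&(P[...,1]>.222)&(P[...,1]<.39)&(abs(P[...,0]-.6)<.09)&(P[...,2]>.06)&(P[...,2]<.105)&(np.hypot(P[...,0]-.605,P[...,1]-.305)>.07)
    G=P[g]; A=np.c_[G[:,1]-.205,np.ones(len(G))]; c=np.linalg.lstsq(A,G[:,2],rcond=None)[0]
    for _ in range(3):
        k=abs(G[:,2]-A@c)<.006; c=np.linalg.lstsq(A[k],G[k,2],rcond=None)[0]
    print(tag,"teal top",len(q),r,"platform slope,z@lip",c,k.sum())
E
python3 - <<'E'
from h import *
from cell import bot
o=bot.observe(); print(o["ft_force"],o["ft_torque"],o["eef_pos"])
save("scene","scene7",(290,110,410,210),6.5); liph("top10")
z=np.load("top0.npz")
import h; h.save=lambda *a:None
np.savez("t0.npz",**z); liph("t0")
E
```

```text
[-2.03960877 -3.15368963  5.94200072] [0.00523224 0.20032612 0.14390744] [ 0.58861095 -0.06870646  0.2396888 ]
top10 teal top 176 [0.06806929 0.06941839 0.07316172] platform slope,z@lip [0.00156876 0.08343218] 1261
t0 teal top 178 [0.06789397 0.06945999 0.07234427] platform slope,z@lip [-0.00035611  0.08372338] 1258
```

View pics/scene7.png

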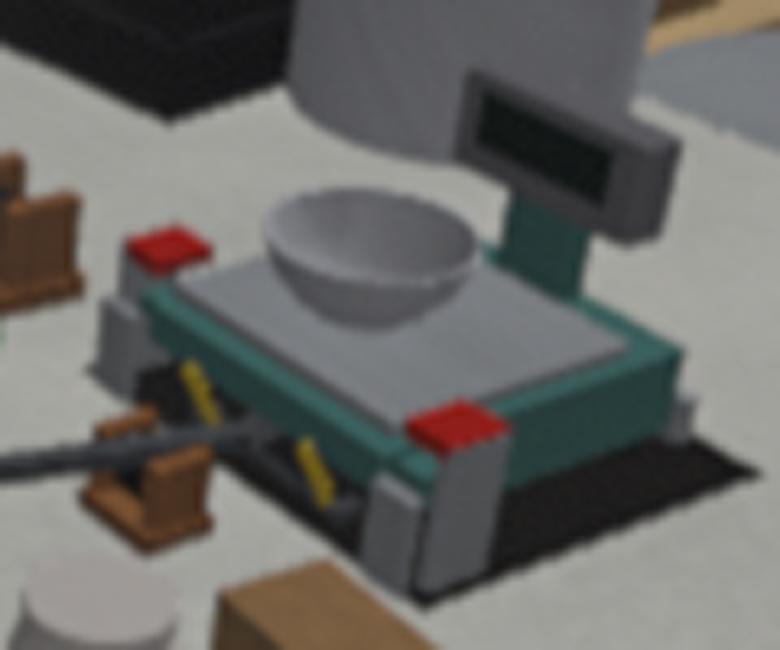

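Contact with the lip has begun, and the platform fit gives a sensitive lift reading. I'll keep going in small steps.

>>> {"method": "send_rows", "body": {
  "moves": [
    [1,[0,-0.01,-0.06],0],
    [1,[0,-0.02,-0.12],0],
    [1,[0,-0.02,-0.18],0],
    [1,[0,-0.02,-0.18],0]
  ]
}}

```text
time_s: 14.98
eef_pos: [0.5888, -0.0698, 0.2316]
tcp_rot: [[0.055, 0.002, -0.998], [0.998, -0.002, 0.055], [-0.001, -1.0, -0.002]]
ft_force: [-1.6, -2.4, 11.4]
finger_gap: 0.0208
```

Run:
```python
from h import *
liph("top11")
```

```text
top11 teal top 177 [0.06808253 0.06960879 0.07312556] platform slope,z@lip [3.34337200e-05 8.36279625e-02] 1266
```

>>> {"method": "send_rows", "body": {
  "moves": [
    [1,[0,-0.01,-0.06],0],
    [1,[0,-0.01,-0.12],0],
    [1,[0,-0.01,-0.12],0]
  ]
}}

```text
time_s: 15.4
eef_pos: [0.5889, -0.0704, 0.2262]
tcp_rot: [[0.055, 0.002, -0.998], [0.998, -0.002, 0.055], [-0.002, -1.0, -0.002]]
ft_force: [-3.9, -2.0, 16.2]
finger_gap: 0.0211
```

Run:
```python
from h import *
liph("top12")
```

```text
top12 teal top 171 [0.06827663 0.06969194 0.0731725 ] platform slope,z@lip [-0.00024183  0.08368434] 1276
```

>>> {"method": "send_rows", "body": {
  "moves": [
    [1,[0,-0.01,-0.06],0],
    [1,[0,-0.01,-0.1],0],
    [1,[0,-0.01,-0.1],0]
  ]
}}

```text
time_s: 15.82
eef_pos: [0.5891, -0.0708, 0.2218]
tcp_rot: [[0.054, 0.003, -0.999], [0.999, -0.002, 0.054], [-0.002, -1.0, -0.003]]
ft_force: [-3.8, -2.1, 17.9]
finger_gap: 0.0209
```

Run:
```python
from h import *
liph("top13"); save("scene","scene8",(290,110,410,210),6.5)
```

```text
top13 teal top 177 [0.06862078 0.07025606 0.07342366] platform slope,z@lip [-0.00098211  0.08396407] 1263
```

View pics/scene8.png

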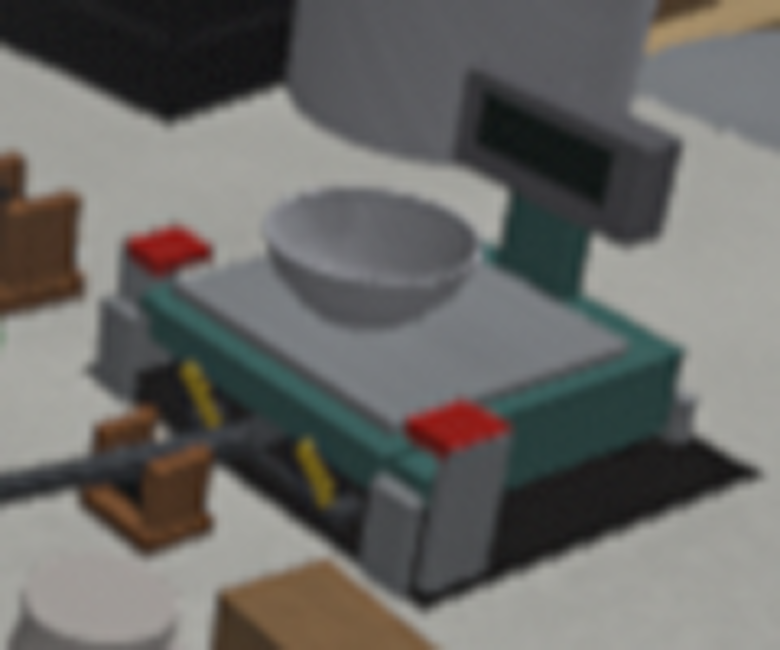

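View pics/top13.png

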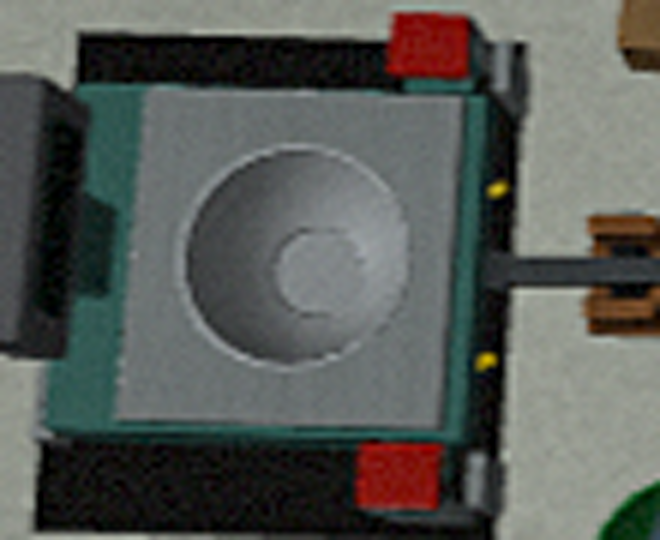

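Lift is just starting at about 18 N. I'll carry on in steps, checking the lift each time.

>>> {"method": "send_rows", "body": {
  "moves": [
    [1,[0,0,-0.06],0],
    [1,[0,0,-0.12],0],
    [1,[0,0,-0.18],0],
    [1,[0,0,-0.2],0],
    [1,[0,0,-0.2],0]
  ]
}}

```text
time_s: 16.55
eef_pos: [0.59, -0.0715, 0.2128]
tcp_rot: [[0.054, 0.006, -0.999], [0.999, -0.004, 0.054], [-0.004, -1.0, -0.006]]
ft_force: [-5.0, -4.2, 20.8]
finger_gap: 0.0207
```

Run:
```python
from h import *
liph("top14")
```

```text
top14 teal top 173 [0.07180891 0.07323952 0.07679488] platform slope,z@lip [-0.01906264  0.08795555] 1275
```

>>> {"method": "send_rows", "body": {
  "moves": [
    [1,[0,0,-0.06],0],
    [1,[0,0,-0.12],0],
    [1,[0,0,-0.18],0],
    [1,[0,0,-0.24],0],
    [1,[0,0,-0.24],0]
  ]
}}

```text
time_s: 17.23
eef_pos: [0.5903, -0.0722, 0.2008]
tcp_rot: [[0.055, 0.006, -0.998], [0.998, -0.006, 0.055], [-0.006, -1.0, -0.007]]
ft_force: [-3.4, -6.4, 20.2]
finger_gap: 0.0213
```

Run:
```python
from h import *
liph("top15")
save("scene","scene9",(290,110,410,210),6.5)
```

```text
top15 teal top 195 [0.08045153 0.08188338 0.0848306 ] platform slope,z@lip [-0.05883573  0.09649356] 1263
```

View pics/scene9.png

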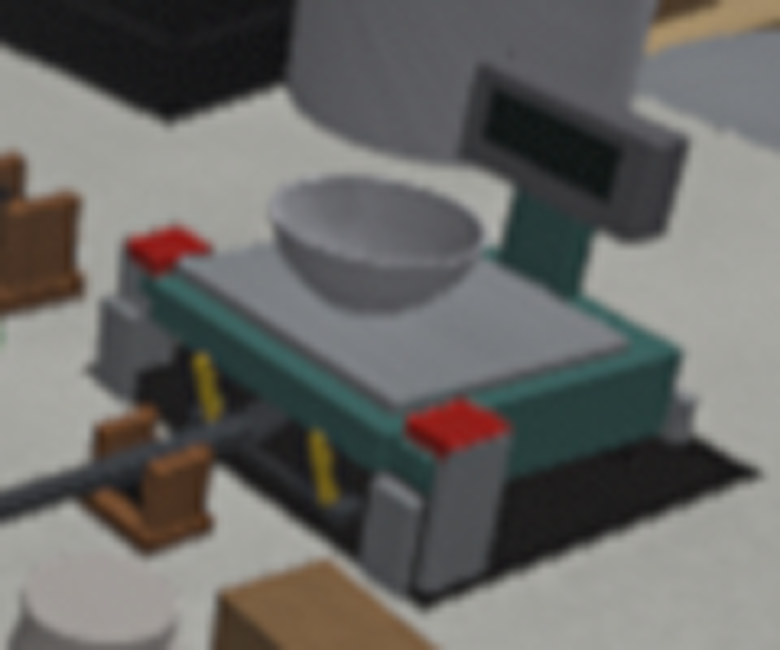

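Lip is up about 13 mm and the prop legs are swinging up. I'll use finer steps from here.

>>> {"method": "send_rows", "body": {
  "moves": [
    [1,[0,0,-0.02],0],
    [1,[0,0,-0.05],0],
    [1,[0,0,-0.05],0]
  ]
}}

```text
time_s: 17.7
eef_pos: [0.5904, -0.0722, 0.1984]
tcp_rot: [[0.055, 0.006, -0.998], [0.998, -0.006, 0.055], [-0.006, -1.0, -0.007]]
ft_force: [-2.6, -7.4, 19.1]
finger_gap: 0.0205
```

Run:
```python
from h import *
liph("top16")
save("scene","scene10",(290,110,410,210),6.5)
```

```text
top16 teal top 211 [0.08122976 0.08307722 0.08608152] platform slope,z@lip [-0.06339678  0.09776541] 1268
```

View pics/scene10.png

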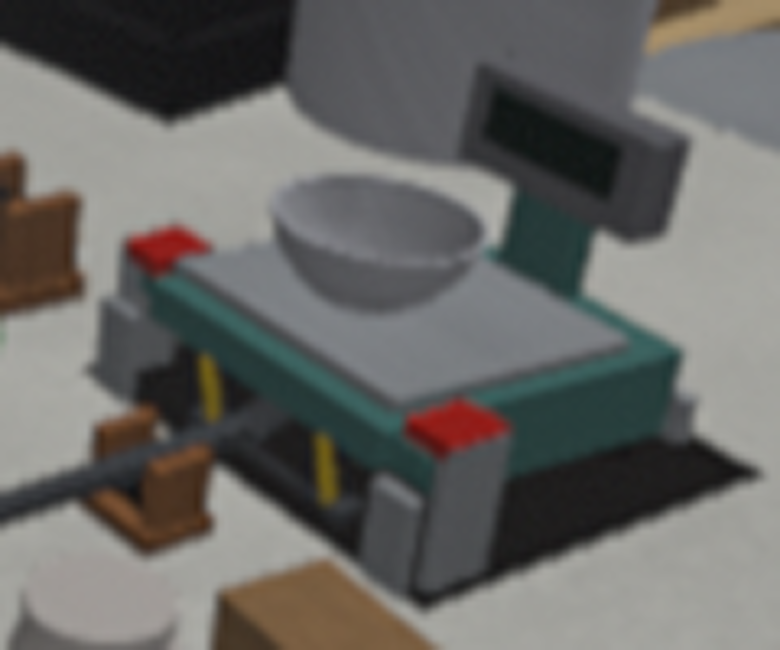

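>>> {"method": "send_rows", "body": {
  "moves": [
    [1,[0,0,-0.02],0],
    [1,[0,0,-0.04],0],
    [1,[0,0,-0.04],0]
  ]
}}

```text
time_s: 18.18
eef_pos: [0.5904, -0.0723, 0.1965]
tcp_rot: [[0.055, 0.006, -0.998], [0.998, -0.006, 0.055], [-0.006, -1.0, -0.007]]
ft_force: [-3.5, -7.7, 19.9]
finger_gap: 0.021
```

Run:
```python
from h import *
liph("top17")
save("scene","scene11",(290,110,410,210),6.5)
```

```text
top17 teal top 217 [0.08193498 0.08353825 0.08655575] platform slope,z@lip [-0.0698655  0.0989502] 1271
```

View pics/scene11.png

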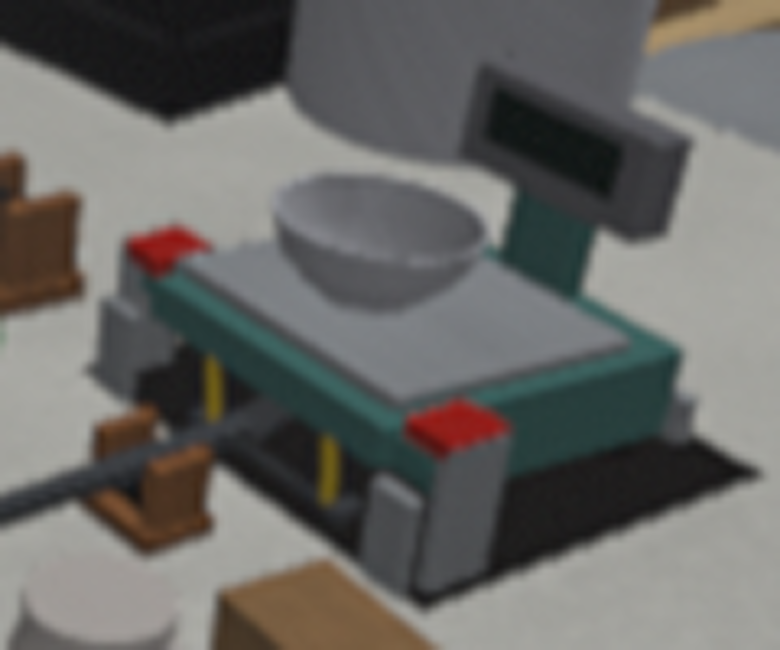

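>>> {"method": "send_rows", "body": {
  "moves": [
    [1,[0,0,-0.02],0],
    [1,[0,0,-0.03],0],
    [1,[0,0,-0.03],0]
  ]
}}

```text
time_s: 18.65
eef_pos: [0.5905, -0.0723, 0.195]
tcp_rot: [[0.055, 0.007, -0.998], [0.998, -0.007, 0.055], [-0.006, -1.0, -0.007]]
ft_force: [-3.1, -7.0, 19.6]
finger_gap: 0.0211
```

Run:
```python
from h import *
liph("top18")
save("scene","scene12",(290,110,410,210),6.5)
```

```text
top18 teal top 217 [0.08332103 0.08515631 0.08814782] platform slope,z@lip [-0.07296179  0.09972259] 1249
```

View pics/scene12.png

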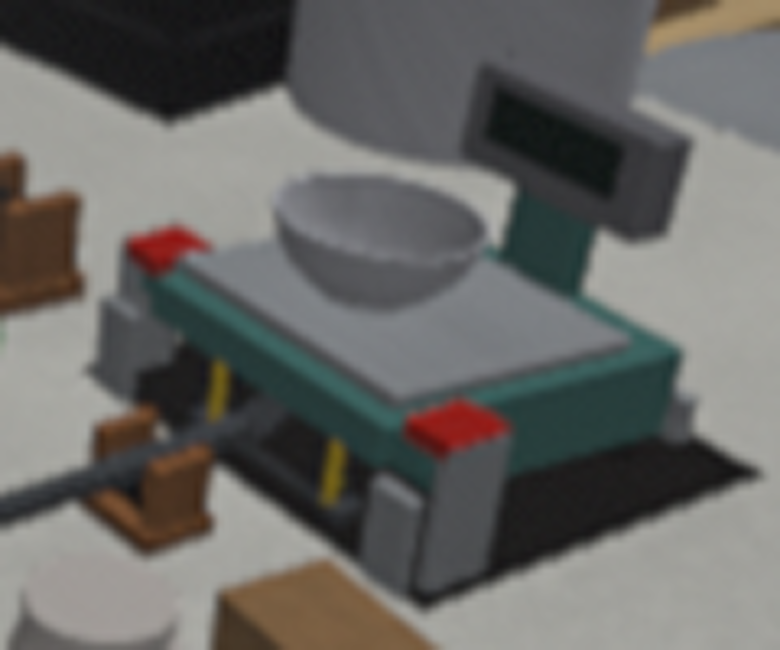

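The legs have swung to vertical (tops at (338,440), base at (330,500)). I'll let the scale down gently.

>>> {"method": "send_rows", "body": {
  "moves": [
    [1,[0,0,0.02],0],
    [1,[0,0,0.04],0],
    [1,[0,0,0.06],0],
    [1,[0,0,0.08],0],
    [1,[0,0,0.1],0],
    [1,[0,0,0.12],0],
    [1,[0,0,0.12],0]
  ]
}}

```text
time_s: 19.62
eef_pos: [0.5903, -0.0723, 0.2002]
tcp_rot: [[0.055, 0.006, -0.998], [0.998, -0.007, 0.055], [-0.007, -1.0, -0.006]]
ft_force: [-1.6, -8.3, 14.2]
finger_gap: 0.0207
```

Run:
```python
from h import *
liph("top19")
save("scene","scene13",(290,110,410,210),6.5)
```

```text
top19 teal top 216 [0.08296675 0.08457875 0.08753543] platform slope,z@lip [-0.07142152  0.09958926] 1260
```

View pics/scene13.png

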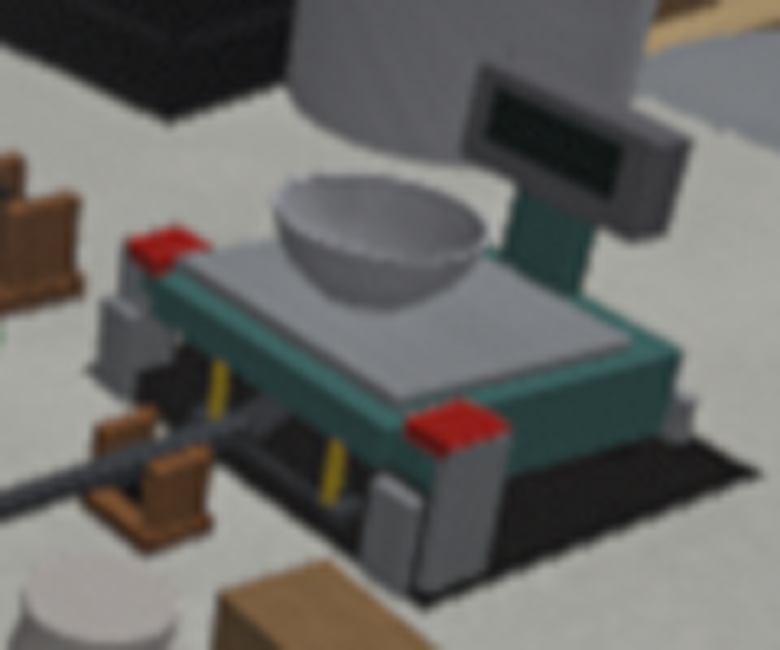

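The lip stays at about 16 mm while the bar force falls, so the prop is carrying it. I'll keep raising.

>>> {"method": "send_rows", "body": {
  "moves": [
    [1,[0,-0.02,0.06],0],
    [1,[0,-0.03,0.12],0],
    [1,[0,-0.03,0.18],0],
    [1,[0,-0.03,0.24],0],
    [1,[0,-0.03,0.3],0],
    [1,[0,-0.03,0.36],0],
    [1,[0,-0.03,0.36],0]
  ]
}}

```text
time_s: 20.6
eef_pos: [0.5886, -0.0724, 0.2154]
tcp_rot: [[0.055, 0.0, -0.998], [0.998, -0.002, 0.055], [-0.002, -1.0, -0.0]]
ft_force: [2.6, -4.1, 1.9]
finger_gap: 0.0214
```

Run:
```python
from h import *
liph("top20")
save("scene","scene14",(290,110,410,210),6.5)
```

```text
top20 teal top 220 [0.08281375 0.08451458 0.08717221] platform slope,z@lip [-0.07085295  0.09920035] 1258
```

View pics/scene14.png

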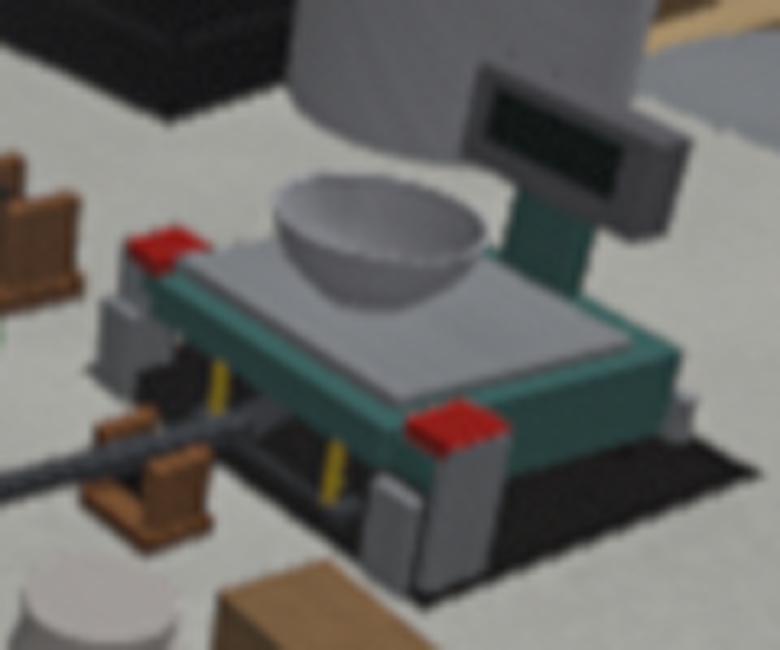

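>>> {"method": "send_rows", "body": {
  "moves": [
    [1,[0,0,0.06],0],
    [1,[0,0,0.12],0],
    [1,[0,0,0.18],0],
    [1,[0,0,0.24],0],
    [1,[0,0,0.3],0],
    [1,[0,0,0.3],0]
  ]
}}

```text
time_s: 21.45
eef_pos: [0.5879, -0.0713, 0.2299]
tcp_rot: [[0.054, -0.002, -0.999], [0.999, 0.002, 0.054], [0.002, -1.0, 0.002]]
ft_force: [-0.6, 1.3, -3.6]
finger_gap: 0.0208
```

Run:
```python
from h import *
liph("top21")
save("scene","scene15",(290,110,410,210),6.5)
```

```text
top21 teal top 206 [0.08214758 0.08412249 0.08678292] platform slope,z@lip [-0.06746007  0.09880198] 1260
```

View pics/scene15.png

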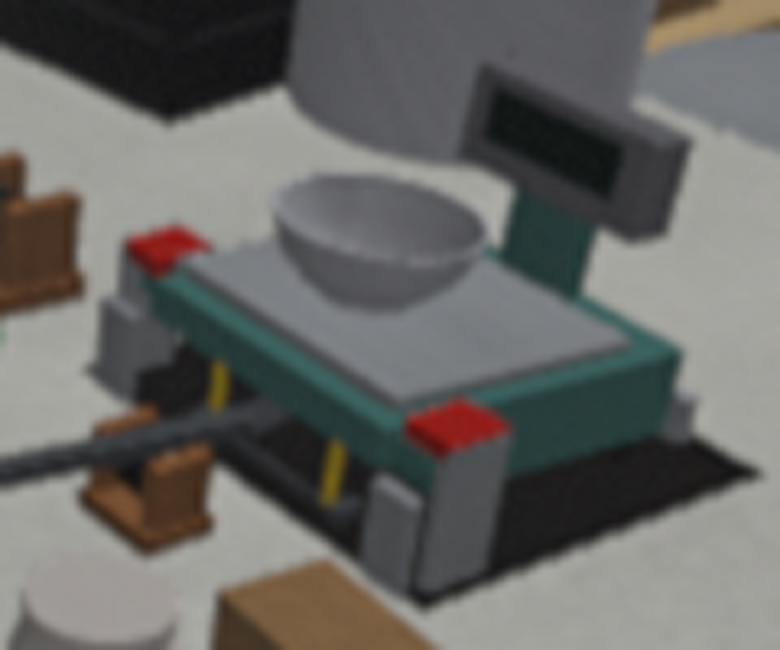

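>>> {"method": "send_rows", "body": {
  "moves": [
    [1,[0,0,0.1],0],
    [1,[0,0,0.2],0],
    [1,[0,0,0.3],0],
    [1,[0,0,0.4],0],
    [1,[0,0,0.5],0],
    [1,[0,0,0.6],0],
    [1,[0,0,0.7],0],
    [1,[0,0,0.7],0]
  ]
}}

```text
time_s: 22.55
eef_pos: [0.5886, -0.072, 0.2657]
tcp_rot: [[0.055, 0.001, -0.999], [0.999, -0.0, 0.055], [-0.0, -1.0, -0.001]]
ft_force: [-0.1, -0.1, -4.6]
finger_gap: 0.0208
```

Run:
```python
from h import *
liph("top22")
save("scene","scene16",(290,110,410,210),6.5)
```

```text
top22 teal top 209 [0.0828338  0.08435158 0.08719836] platform slope,z@lip [-0.06783629  0.09871974] 1257
```

View pics/scene16.png

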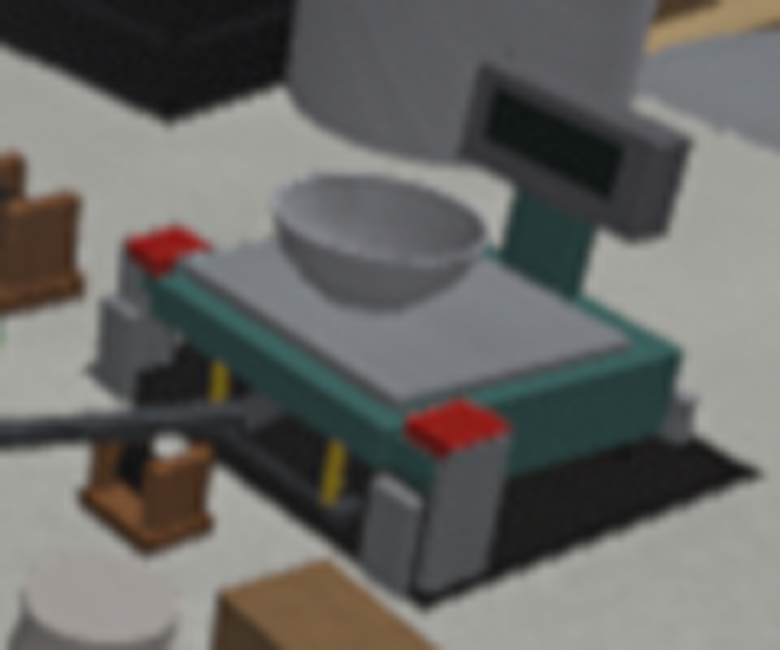

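The scale hasn't moved and the bar is pivoting toe-down against the lip. I'll pitch a bit more, drop 5 mm clear, then draw out.

>>> {"method": "send_rows", "body": {
  "moves": [
    [1,[0,0,0.1],0],
    [1,[0,0,0.2],0],
    [1,[0,0,0.3],0],
    [1,[0,0,0.35],0],
    [1,[0,0,0.3],0],
    [1,[0,0,0.25],0],
    [1,[0,0,0.23],0],
    [1,[0,0,0.23],0],
    [1,[0,0,0.23],0]
  ]
}}

```text
time_s: 23.78
eef_pos: [0.5884, -0.0719, 0.2768]
tcp_rot: [[0.055, -0.0, -0.998], [0.998, 0.0, 0.055], [0.0, -1.0, 0.0]]
ft_force: [-0.6, -0.0, -3.6]
finger_gap: 0.0208
```

Run:
```python
from h import *
liph("top23")
save("scene","scene17",(290,110,410,210),6.5)
```

```text
top23 teal top 217 [0.08207974 0.0840926  0.08691787] platform slope,z@lip [-0.06931399  0.09895664] 1284
```

View pics/scene17.png

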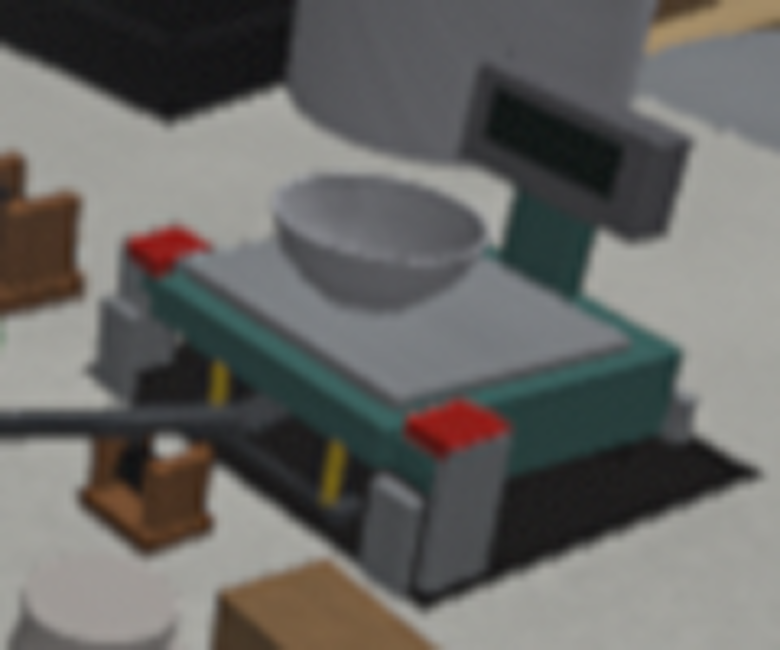

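>>> {"method": "send_rows", "body": {
  "moves": [
    [1,[0,0,-0.04],0],
    [1,[0,-0.1,-0.06],0],
    [1,[-0.01,-0.2,-0.06],0],
    [1,[-0.01,-0.2,-0.06],0]
  ]
}}

```text
time_s: 24.38
eef_pos: [0.5879, -0.0825, 0.2737]
tcp_rot: [[0.056, 0.0, -0.998], [0.998, -0.0, 0.056], [-0.0, -1.0, -0.0]]
ft_force: [-0.6, -0.0, -3.6]
finger_gap: 0.0207
```

>>> {"method": "send_rows", "body": {
  "moves": [
    [1,[-0.01,-0.15,-0.0],0],
    [1,[-0.02,-0.3,0],0],
    [1,[-0.02,-0.45,0],0],
    [1,[-0.03,-0.6,0.02],0],
    [1,[-0.03,-0.6,0.02],0]
  ]
}}

```text
time_s: 25.0
eef_pos: [0.5864, -0.1127, 0.2749]
tcp_rot: [[0.056, 0.0, -0.998], [0.998, -0.0, 0.056], [-0.0, -1.0, -0.0]]
ft_force: [0.7, 0.3, -3.2]
finger_gap: 0.0211
```

Run:
```python
from h import *
liph("top24")
save("scene","scene18",(290,110,410,210),6.5)
```

```text
top24 teal top 211 [0.08244306 0.08410868 0.08734126] platform slope,z@lip [-0.06939226  0.09896715] 1254
```

View pics/scene18.png

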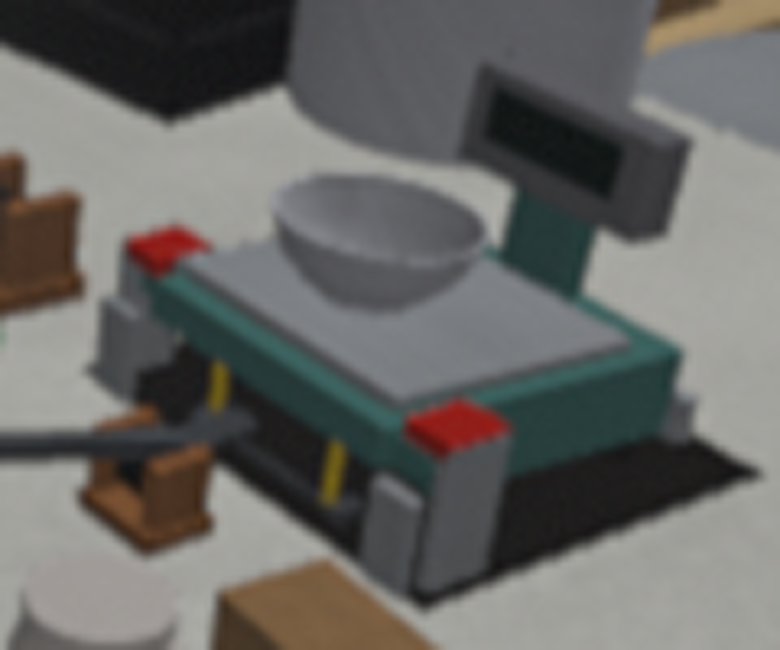

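View pics/top24.png

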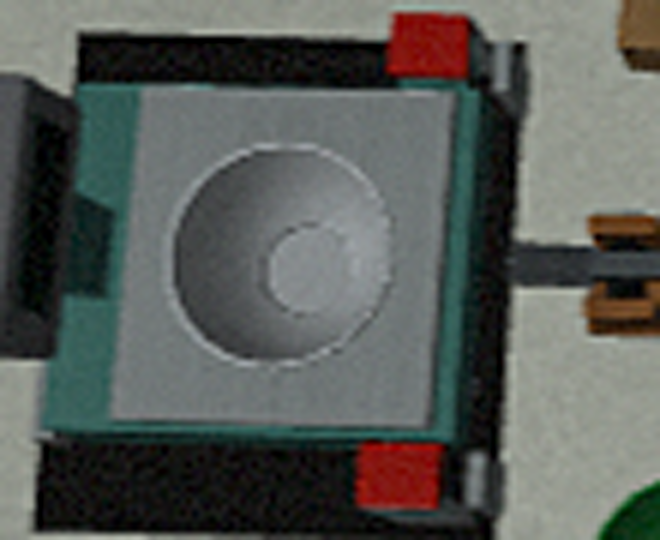

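The toe is out and clear, with the scale steady on the prop. I'll lift away and swing back over the rest, high enough to clear the tub and salt jar.

>>> {"method": "send_rows", "body": {
  "moves": [
    [1,[-0.02,-0.3,0.2],0],
    [1,[-0.06,-1.0,0.8],0],
    [1,[-0.1,-2.0,1.5],0],
    [1,[-0.3,-2.8,2.1],0],
    [1,[-1.2,-3.0,2.1],0],
    [1,[-2.2,-3.1,2.1],0],
    [1,[-3.2,-3.3,2.1],-1.0],
    [1,[-4.2,-3.42,2.1],-2.5],
    [1,[-4.3,-3.42,2.1],-4.0],
    [1,[-4.3,-3.42,2.1],-5.5],
    [1,[-4.3,-3.42,2.1],-7.0],
    [1,[-4.3,-3.42,2.1],-8.5],
    [1,[-4.3,-3.42,2.1],-10.0],
    [1,[-4.3,-3.42,2.1],-11.5],
    [1,[-4.3,-3.42,2.1],-13.0],
    [1,[-4.3,-3.42,2.1],-14.5],
    [1,[-4.3,-3.42,2.1],-15.1],
    [1,[-4.3,-3.42,2.1],-15.1],
    [1,[-4.3,-3.42,2.1],-15.1]
  ]
}}

```text
time_s: 27.48
eef_pos: [0.3712, -0.2831, 0.3801]
tcp_rot: [[0.998, 0.0, 0.065], [-0.065, -0.0, 0.998], [0.0, -1.0, -0.0]]
ft_force: [0.6, 0.1, -3.9]
finger_gap: 0.0212
```

Run:
```python
from h import *
save("top","top25")
p,d,P=cloud("top25.npz")
m=(p.max(-1)<100)&(d>0)&(P[...,0]>.41)&(P[...,0]<.7)&(P[...,1]>-.34)&(P[...,1]<-.26)&(P[...,2]>.1)&(P[...,2]<.3)
q=P[m]
for x in np.arange(.42,.7,.03):
    s=q[abs(q[:,0]-x)<.015]
    if len(s): print(np.round(np.median(s,0),4),len(s))
```

```text
[ 0.4235 -0.2848  0.2133] 44
[ 0.4474 -0.2875  0.2071] 56
[ 0.4797 -0.2899  0.1995] 50
[ 0.5097 -0.2912  0.1894] 51
[ 0.5389 -0.2928  0.1821] 47
[ 0.5685 -0.2954  0.1734] 46
[ 0.5992 -0.2968  0.1656] 45
[ 0.6314 -0.2992  0.1543] 59
[ 0.6597 -0.3008  0.155 ] 65
```

View pics/top25.png

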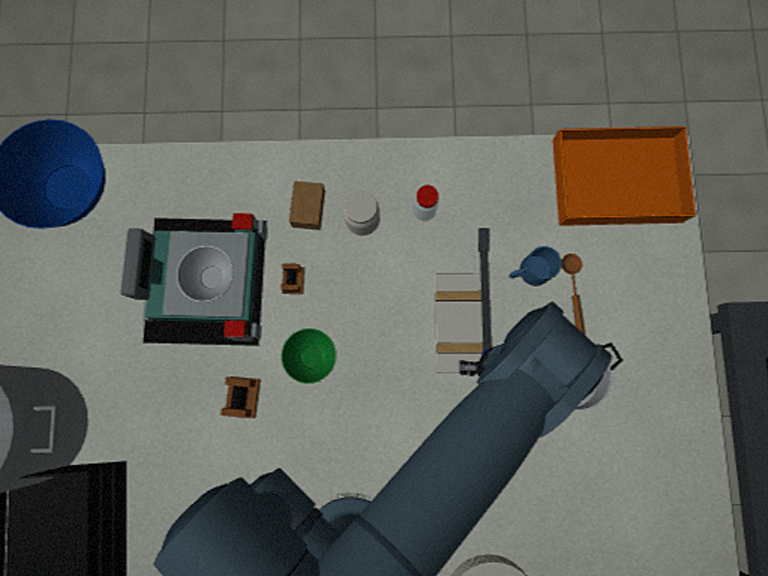

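Pitch is 0.265 rad and the bar is above both strips on its original line. Now I'll lower it: the far strip touches first and levels the bar.

>>> {"method": "send_rows", "body": {
  "moves": [
    [1,[0,0,-0.6],0],
    [1,[0,0,-1.4],0],
    [1,[0,0,-2.1],0],
    [1,[0,0,-2.5],0],
    [1,[0,0,-2.65],0],
    [1,[0,0,-2.8],0],
    [1,[0,0,-2.95],0],
    [1,[0,0,-3.1],0],
    [1,[0,0,-3.25],0],
    [1,[0,0,-3.35],0],
    [1,[0,0,-3.45],0],
    [1,[0,0,-3.5],0],
    [1,[0,0,-3.5],0]
  ]
}}

```text
time_s: 29.15
eef_pos: [0.3713, -0.2828, 0.2045]
tcp_rot: [[0.998, -0.0, 0.065], [-0.065, 0.0, 0.998], [-0.0, -1.0, 0.0]]
ft_force: [-1.7, 0.4, 1.6]
finger_gap: 0.0208
```

```bash
cat >> h.py <<'E'
def restbar(tag):
    save("top",tag)
    p,d,P=cloud(tag+".npz")
    m=(p.max(-1)<100)&(d>0)&(P[...,0]>.41)&(P[...,0]<.72)&(P[...,1]>-.34)&(P[...,1]<-.26)&(P[...,2]>.03)&(P[...,2]<.3)
    q=P[m]
    for x in np.arange(.42,.7,.03):
        s=q[abs(q[:,0]-x)<.015]
        if len(s): print(np.round(np.median(s,0),4),len(s))
E
python3 - <<'E'
from h import *
restbar("top26"); save("scene","scene19",(140,140,260,240),6)
E
```

```text
[ 0.4242 -0.2855  0.051 ] 37
[ 0.4504 -0.2871  0.0487] 45
[ 0.4808 -0.2892  0.0483] 44
[ 0.5084 -0.2911  0.0468] 36
[ 0.5408 -0.294   0.0458] 48
[ 0.5693 -0.2962  0.0443] 40
[ 0.5991 -0.2978  0.0431] 37
[ 0.6319 -0.2999  0.04  ] 37
[ 0.6598 -0.3023  0.0429] 63
[ 0.6792 -0.3033  0.0492] 16
```

View pics/scene19.png

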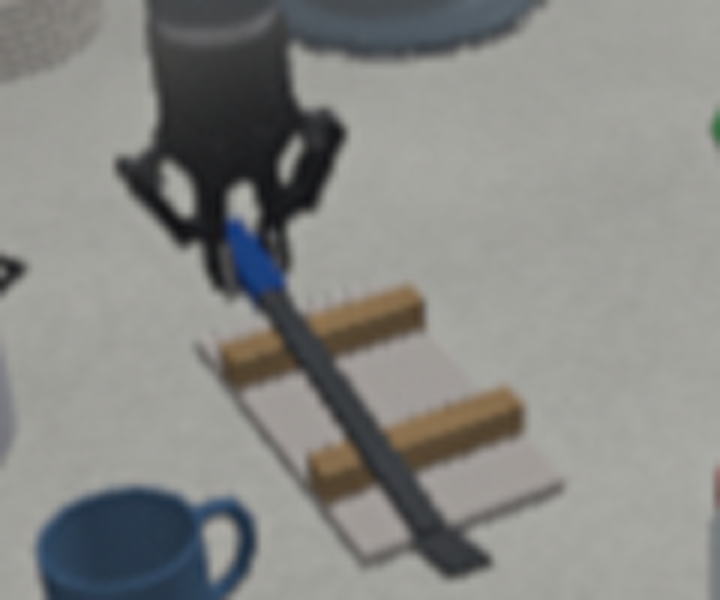

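>>> {"method": "send_rows", "body": {
  "moves": [
    [1,[0,0,-0.05],0],
    [1,[0,0,-0.1],0],
    [1,[0,0,-0.13],0],
    [1,[0,0,-0.13],0]
  ]
}}

```text
time_s: 29.75
eef_pos: [0.3714, -0.2829, 0.1981]
tcp_rot: [[0.998, -0.0, 0.065], [-0.065, 0.0, 0.998], [-0.0, -1.0, 0.0]]
ft_force: [-2.2, 0.0, 1.8]
finger_gap: 0.0211
```

Run:
```python
from h import *
restbar("top27")
```

```text
[ 0.4242 -0.287   0.0465] 37
[ 0.4509 -0.2881  0.0456] 48
[ 0.4813 -0.2894  0.0454] 42
[ 0.509  -0.2909  0.0453] 42
[ 0.5424 -0.2954  0.0448] 46
[ 0.5691 -0.2958  0.0444] 38
[ 0.5997 -0.2982  0.0459] 35
[ 0.6314 -0.3001  0.0429] 43
[ 0.6588 -0.3016  0.0462] 61
[ 0.6781 -0.3014  0.0543] 13
```

Nearly level. I'll release gently and retreat upwards.

>>> {"method": "send_rows", "body": {
  "moves": [
    [1,[0,0,-0.02],0],
    [0.76,[0,0,-0.02],0],
    [0.74,[0,0,-0.02],0],
    [0.7,[0,0,-0.02],0],
    [0.5,[0,0,-0.02],0],
    [0.1,[0,0,-0.02],0],
    [0,[0,0,-0.02],0],
    [0,[0,0,-0.02],0],
    [0,[0,0,0.4],0],
    [0,[0,0,1.2],0],
    [0,[0,0,2.2],0],
    [0,[0,0,3.0],0],
    [0,[0,0,3.0],0],
    [0,[0,0,3.0],0]
  ]
}}

```text
time_s: 31.55
eef_pos: [0.3712, -0.2827, 0.3477]
tcp_rot: [[0.998, -0.0, 0.065], [-0.065, 0.001, 0.998], [-0.0, -1.0, 0.0]]
ft_force: [-0.1, 0.1, -0.8]
finger_gap: 0.0851
```

Run:
```python
from h import *
restbar("top28"); save("scene","scene20",None,1.5); liph("top29"); save("wrist","wrist9")
p,d,P=cloud("wrist9.npz")
hsv=cv2.cvtColor(p,cv2.COLOR_RGB2HSV).astype(int); H,S=hsv[...,0],hsv[...,1]
m=(H>105)&(H<130)&(S>120)&(d>0)&(P[...,2]<.07)&(P[...,2]>.04)
q=P[m];print("grip",np.median(q,0),cv2.minAreaRect(q[:,:2].astype(np.float32)))
```

```text
[ 0.4244 -0.287   0.0444] 41
[ 0.4509 -0.2881  0.0458] 45
[ 0.48   -0.2895  0.0449] 42
[ 0.5092 -0.2907  0.0441] 44
[ 0.5409 -0.2949  0.0448] 46
[ 0.5706 -0.2968  0.0449] 43
[ 0.5988 -0.2985  0.0455] 36
[ 0.631  -0.3001  0.0442] 45
[ 0.6583 -0.3012  0.0476] 61
[ 0.6778 -0.3046  0.0566] 14
top29 teal top 207 [0.08255644 0.08408036 0.08709148] platform slope,z@lip [-0.06578696  0.09849162] 1277
grip [ 0.37126295 -0.28182216  0.04796754] ((0.48735761642456055, -0.3651007115840912), (0.05808645486831665, 0.3610156774520874), 53.874935150146484)
```

View pics/scene20.png

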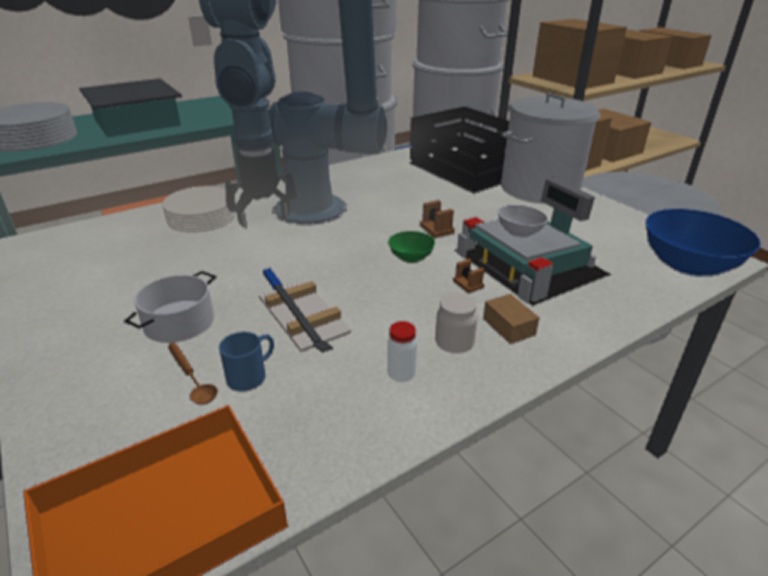

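View pics/wrist9.png

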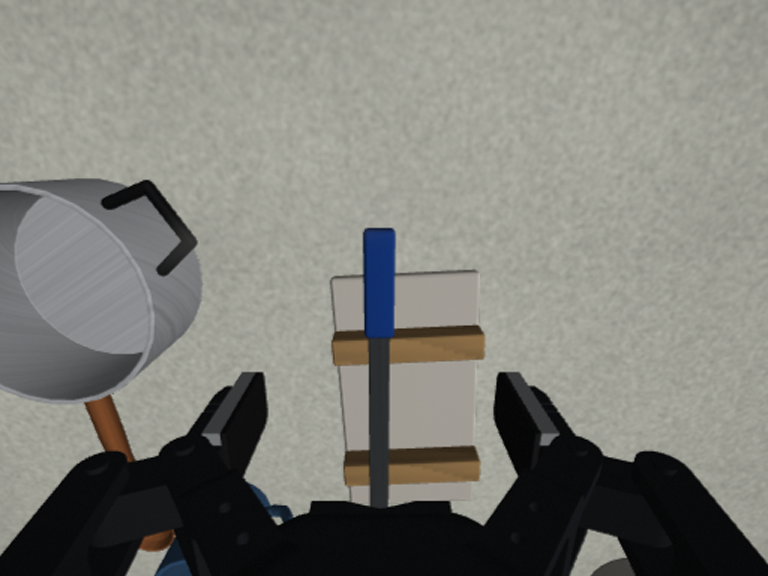

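The bar lies level across both strips with its grip's top at 48 mm. The prop is upright and the lip is at about 59 mm, with the bystanders in place and the robot clear. Handing in.

Run:
```python
from cell import bot
print(bot.hand_in()); print(bot.observe()["time_s"])
```

```text
the job is handed in; nothing more can be done
None
the job is handed in; nothing more can be done
```

I levered the scale up with the pry bar until the yellow prop swung upright, let it down on the prop, and laid the bar back on its rest. I handed the job in at about 32 s; it reports no verdict. To get the toe under the lip I loosened the grip slightly, which let the bar tip about 0.45 rad toe-down.

- **Lift:** the prop swung upright with the lip raised about 16–17 mm. The force at the grip stayed near 20 N with no sharp rise, so I saw no sign of a jam against the red stops. I can't measure the stop force directly.
- **Scale and prop:** in the last pictures both legs are upright. The lip is about 59 mm above the table, as worked out from the depth image, and the scale did not shift once it was on the prop.
- **Bowl:** it stands upright on the platform.
- **Bar:** it lies across both strips with no measurable tilt, and the grip's top is at 48 mm, so its middle is at about 40 mm.
- **Bystanders and robot:** by eye the bystanders have not moved. The robot is clear of everything, with the gripper open.
- **Check that failed:** my last outline fit of the grip was spoilt by the blue mug being in view, so I ignored it. The grip's median position and the shaft line both put the bar back where it started, to within a few millimetres.

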